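# Pack the fire-starter tube and hang up the tamper

### The job

Load every fire-starter plug standing on the bench into the snug clear tube, ramming each one right down with the wooden tamper so that they stack on the tube's bottom without gaps, and finish with a firm press of the tamper on the full stack. Then hang the tamper up by its crook over the drying rail, clear of the bench. Leave the other things on the bench where they are.

Things in the scene. Friction and masses are not known exactly. Their poses are not given: they have to be found in the camera images.
- tube: fire-starter tube fixed upright on the bench: clear plastic, 69 mm outside diameter on a 100 mm round foot. Origin: centre of its underside, z up. Its inner floor lies 6 mm and its open mouth 158 mm above the bench; it takes four plugs (tops at 41, 76, 111, 146 mm). Grey strip housings stand out to 45 mm from the axis on its +y and -y sides, up to 138 mm high
- tube_mouth (a point): centre of the tube's mouth, 158 mm above the bench. Bore 63 mm, flared to 70 mm over the top 12 mm. Sprung felt strips inside (+y and -y sides; bevelled from 137 to 122 mm height, 56 mm apart at rest below that) grip the plugs: one let go in the mouth sinks till its top is about level with the mouth (within 10 mm) and sticks; it must be pushed all the way (up to about 15 N, most at the bevel), and stays where pushed to
- tamper: wooden tamper, 0.24 kg, standing by itself on its round foot (48 mm diameter, 30 mm high) on the bench. Origin: centre of the foot's underside, z up the 18 mm shaft. A top bar runs along its x from -24 to +98 mm, 20 mm wide, from 150 to 170 mm height; a leg hangs from the bar's +x end (x 82 to 98 mm, lower end at 110 mm). The foot goes down the tube; leg and bar do not
- tamper_grip (a point): centre of the tamper's top bar right above the shaft, 160 mm above the foot's underside; pinch the 20 mm wide bar here across the tamper's y
- tamper_crook (a point): on the underside of the tamper's top bar, 45 mm to +x of the shaft's axis, 150 mm above the foot's underside: inside the crook, which is open downwards and 73 mm wide between shaft and leg. The foot must pass beside the bar it is hung on. Hung here, the tamper swings and comes to lean some 20 to 35 degrees, its foot in under the bar
- rail: the drying rail, fixed: a steel bar 14 mm in diameter, 200 mm long, level, its axis 220 mm above the bench, along the body's y, on two posts 18 mm thick at its ends (round feet 70 mm across). Origin: on the bench under the bar's middle, x across the bar (at yaw 0 away from the robot)
- rail_mid (a point): the middle of the rail's bar, on its axis
- plug1: a fire-starter plug: a pale, cork-like pressed-sawdust cylinder, 60 mm in diameter, 35 mm high, about 80 g, standing upright on the bench to the robot's right (one may be absent; 3 or 4 are there; all are alike). Origin: centre of its underside, z along its axis; it may go in either way up
- plug1_center (a point): centre of plug1, 17.5 mm above its underside, on its axis
- plug2: a fire-starter plug: a pale, cork-like pressed-sawdust cylinder, 60 mm in diameter, 35 mm high, about 80 g, standing upright on the bench to the robot's right (one may be absent; 3 or 4 are there; all are alike). Origin: centre of its underside, z along its axis; it may go in either way up
- plug2_center (a point): centre of plug2, 17.5 mm above its underside, on its axis
- plug3: a fire-starter plug: a pale, cork-like pressed-sawdust cylinder, 60 mm in diameter, 35 mm high, about 80 g, standing upright on the bench to the robot's right (one may be absent; 3 or 4 are there; all are alike). Origin: centre of its underside, z along its axis; it may go in either way up
- plug3_center (a point): centre of plug3, 17.5 mm above its underside, on its axis
- plug4: a fire-starter plug: a pale, cork-like pressed-sawdust cylinder, 60 mm in diameter, 35 mm high, about 80 g, standing upright on the bench to the robot's right (one may be absent; 3 or 4 are there; all are alike). Origin: centre of its underside, z along its axis; it may go in either way up
- plug4_center (a point): centre of plug4, 17.5 mm above its underside, on its axis
- bell: a red bike bell, 56 mm across and 40 mm high; leave alone. Origin: centre of its underside
- opener: a flat stainless bottle opener 145 mm long, 6 mm thick, lying; leave alone. Origin near its middle, x along it
- flashlight: a black flashlight 140 mm long, 44 mm thick, lying; leave alone. Origin: under its middle, x along it
- polish: a low steel polish tin, 72 mm across, 50 mm high; leave alone. Origin: centre of its underside
- brush: a boot brush 160 x 50 mm, 45 mm high, bristles down; leave alone. Origin: under its middle, x along it
Mind the look-alikes: they are no part of the job. Of the things shaped like the tamper, the wooden one is meant. What is shaped like the plug3 but turquoise is not meant.

How it is judged:
By the outcome, as a careful person would: the job done as asked, in the order asked, and still so for the second after the job is handed in, with the robot touching nothing.
Of plug1, plug2, plug3, plug4 only 3 to 4 are there at a start; the rules pass over those that are not, and their reading is None.
At some moment in a run one of plug1, plug2, plug3, plug4 may be knocked a few centimetres aside while the robot is not near it.
It also fails if it takes over 210 s, if anything falls off the work surface, if the arm or the gripper's body presses on something with over 40 N, if the wrist force passes 120 N, or if a joint passes its speed limit or range.

### The arm

A 6-joint arm with a two-finger parallel gripper is mounted at the origin on the work surface. World frame = base frame: x ahead of the robot, y to its left, z up, the work surface at z = 0. Lengths are in mm, angles in rad, forces in N, time in s.
With the tool pointing down it reaches from about 350 to 875 mm from the base axis. Payload 4.2 kg.
Tool frame: the origin (TCP) lies at the very end of the fingers, on their centre line; the grasp point (between the pads) lies 19 mm behind it; z points along the fingers, y is the direction in which the jaws open and shut (so a half turn about z gives the same grasp; the last joint's range is limited). The gripper opens to 85 mm and grips with 20 to 120 N. Pads are 22 mm wide; open, the fingers measure 114 mm over their backs; the gripper's body (76 mm by 85 mm) begins 54 mm behind the grasp point. The pads swing forward as they close: fully open they stand 13 mm farther back than shut.
Start: joints at [-0.987, 0.385, 0.008, 0, -1.194, -0.259], TCP at [199.465, -592.295, 191.612] pointing down, gripper open.
Joint ranges: [-3.14, 3.14], [-1.21, 2.06], [-1.07, 1.41], [-3.16, 2.05], [-2.99, -0.16], [-3.1, 3.1]. Speed limits (rad/s): [2.79, 2.79, 3.14, 3.14, 3.14, 3.14].

### API

Orientations are given as a unit quaternion [x, y, z, w].
In Python, from bench import arm gives the robot as it stands.
- The arm moves only by the tool apply_moves, never from a script. Its argument "plan" is one flat list of numbers, 5 for each row, row after row: the gripper's target within -1 to 1 (shut at 1, half-way at 0, fully open at -1), then the shift along the world's x, y, z in m, then the turn about the world's z in degrees. A call has 1 to 8 rows; each row is the pose to reach, as a shift and turn from the pose commanded when the call began; what a row does not reach only later rows make up. A row lasts 1/12 s, in which the tool goes at most 41.7 mm and 7.16 degrees, less where a joint would pass 70% of its speed; a pose out of reach is approached as far as the arm can. A call with a gripper value outside its range is refused whole. The fingers move at their own pace and stop on an object; the grip force is fixed at half the most. Time passes only in rows, so rows that repeat a pose let the fingers close. It gives the time, the measured TCP pose, the force and the opening at its end, in the units of the state.
- arm.read_state(): the state, without advancing time (a new reading comes with each control period).
- arm.get_image(name): name is "side" or "top" or "wrist"; returns a dict with "color" (420x560x3 uint8, red, green, blue), "range_z" (420x560 float32, mm along the optical axis (not along the pixel's ray), 0 where there is no reading), "camera_matrix" (3x3 intrinsics, pixels), "camera_from_world" (4x4, takes a point from world to camera coordinates); the wrist camera has in their place "mount" (4x4, takes a point from camera to tool coordinates, whose origin is the TCP and whose axes are the flange's). Camera axes: x right, y down, z forward; pixel columns grow to the right and rows downward; lengths in mm; the calibration is good to about 2 mm. A picture is of the moment at which its call begins: read the wrist's pose just before it.
- arm.job_done(): hands the job in, once; it reports no verdict.
The state is a dict: "clock": time; "joints": joint angles; "joint_vel": joint speeds; "joint_efforts": joint torques, N m; "position": TCP position; "ee_rot": TCP orientation; "contact_force": force on the tool from outside, world axes, zero at the start; "wrist_torque": the same for the moment, N m; "gripper_width": finger opening in mm.
Only numpy, scipy, OpenCV 4.12 (cv2) and the standard library are available. Lean on these libraries where they do the work, as an engineer would, in place of code of your own. Each camera call takes 0.05 s, during which the arm holds its last target.

## Working session

There is one attempt and no reset: what is moved stays moved. The work goes in short steps, Python scripts to look and compute and a tool call to move; the robot and the scene stay as the last step left them, time stands still between calls to the robot, and variables do not carry over. Pictures are saved under pics/ and viewed, and the job is handed in when it is done.

Besides the shell and the picture viewer there is one more tool, called after "Call:" by a JSON object that holds its "op" and its "data", one argument or row to a line. apply_moves: Moves the arm, as the interface text tells. Its arguments: {"type":"object","properties":{"plan":{"type":"array","items":{"type":"number"}}},"required":["plan"]}

```bash
ls; mkdir -p pics; cat > h.py <<'E'
import numpy as np, cv2
from bench import arm
from scipy.spatial.transform import Rotation as R
def snap(n,f):
    st=arm.read_state(); im=arm.get_image(n)
    cv2.imwrite('pics/'+f+'.png',im['color'][:,:,::-1])
    if n=='wrist':
        T=np.eye(4);T[:3,:3]=R.from_quat(st['ee_rot']).as_matrix();T[:3,3]=st['position']
        W=T@im['mount']
    else: W=np.linalg.inv(im['camera_from_world'])
    np.savez('pics/'+f+'.npz',c=im['color'],d=im['range_z'],K=im['camera_matrix'],W=W)
    return im
def load(f): return np.load('pics/'+f+'.npz')
def cloud(f):
    z=load(f);d=z['d'];K=z['K'];v,u=np.mgrid[:d.shape[0],:d.shape[1]]
    P=np.stack([(u-K[0,2])/K[0,0]*d,(v-K[1,2])/K[1,1]*d,d],-1)
    P=P@z['W'][:3,:3].T+z['W'][:3,3]
    P[d<=0]=np.nan
    return P,z['c']
def crop(f,u0,v0,u1,v1,s,o):
    c=load(f)['c'][v0:v1,u0:u1,::-1]
    cv2.imwrite('pics/'+o+'.png',cv2.resize(c,None,fx=s,fy=s,interpolation=cv2.INTER_CUBIC))
def zcirc(f,box,zlo,zhi):
    P,_=cloud(f);u0,v0,u1,v1=box;Q=P[v0:v1,u0:u1].reshape(-1,3);Q=Q[(Q[:,2]>zlo)&(Q[:,2]<zhi)]
    if len(Q)<5: return None
    (x,y),r=cv2.minEnclosingCircle(Q[:,:2].astype(np.float32)); return len(Q),x,y,r,Q.mean(0)
E
python3 - <<'E'
from h import *
for n in ['top','side','wrist']:
    im=snap(n,n+'0'); print(n,im['camera_matrix'][0,0])
print(arm.read_state())
E
```

```text
pics
top 400.65352488221646
side 512.1396693028184
wrist 310.7208339855052
{'clock': 0.15, 'joints': array([-9.87368440e-01,  3.85325712e-01,  6.93137885e-03, -3.32846253e-04,
       -1.19402627e+00, -2.58645488e-01]), 'joint_vel': array([ 0.00058529, -0.00105766,  0.00400271,  0.00065098, -0.0020239 ,
        0.00029812]), 'joint_efforts': array([-2.66037187e-04, -3.92679262e+01,  1.88580608e+01,  4.18850631e+00,
       -3.38000093e-03, -5.05361513e-06]), 'position': array([ 199.30222104, -591.82454996,  190.80524564]), 'ee_rot': array([-1.61617802e-01,  9.86853081e-01,  8.04437702e-04, -1.90736981e-04]), 'contact_force': array([-0.4190886 ,  0.17112783, -0.8261604 ]), 'wrist_torque': array([-0.00976135,  0.02729392,  0.01503593]), 'gripper_width': 85.06532621611909}
```

View pics/top0.png

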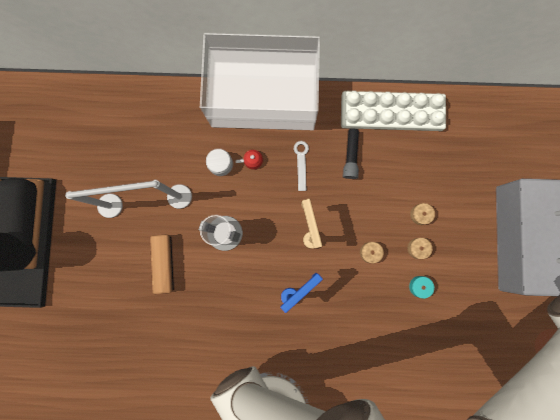

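View pics/side0.png

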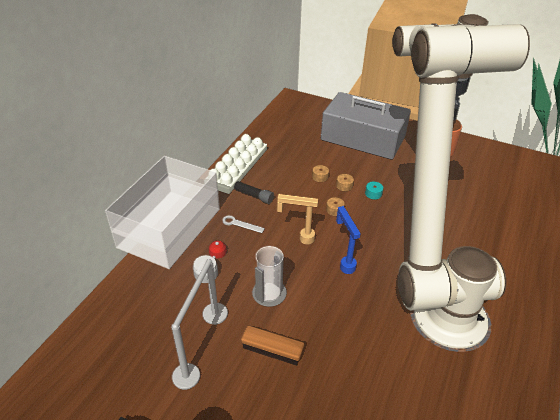

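View pics/wrist0.png

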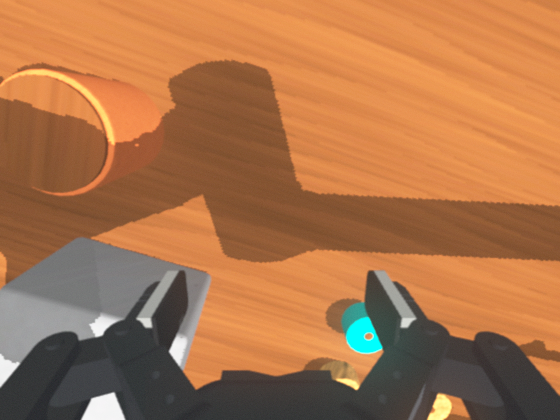

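The top view shows three pale plugs at (424,214), (421,248) and (372,252), and a turquoise decoy at (423,287). The wooden tamper has its foot at about (311,240) and its bar running to (308,202). The blue one at (300,293) is the look-alike. The tube is at (222,233), and the rail runs from (70,196) to (156,184).

```bash
python3 - <<'E'
from h import *
P,c=cloud('top0')
for n,u,v in [('p1',424,214),('p2',421,248),('p3',372,252),('turq',423,287)]:
    print(n,zcirc('top0',(u-16,v-16,u+17,v+17),28,45))
print('bar',zcirc('top0',(295,190,330,255),150,185)); print('foot',zcirc('top0',(295,225,325,255),20,40))
Q=P[190:255,295:330].reshape(-1,3);Q=Q[(Q[:,2]>158)&(Q[:,2]<185)]
r=cv2.minAreaRect(Q[:,:2].astype(np.float32));print(r,cv2.boxPoints(r))
print('rail')
Q=P[170:215,55:190].reshape(-1,3);Q=Q[(Q[:,2]>205)&(Q[:,2]<240)];r=cv2.minAreaRect(Q[:,:2].astype(np.float32));print(len(Q),r,cv2.boxPoints(r),np.median(Q[:,2]))
Q=P[205:262,190:250].reshape(-1,3)
for lo,hi in [(1,12),(60,135),(130,145),(146,175)]:
    q=Q[(Q[:,2]>lo)&(Q[:,2]<hi)]; 
    if len(q)>5: print(lo,len(q),cv2.minEnclosingCircle(q[:,:2].astype(np.float32)),q.min(0),q.max(0))
crop('top0',190,160,450,310,3,'topc')
crop('top0',50,170,260,300,3,'topd')
E
```

```text
p1 (354, 556.93017578125, -414.31268310546875, 30.635175704956055, array([ 556.75026973, -412.66604415,   34.79775656]))
p2 (368, 460.1759033203125, -405.62664794921875, 30.598674774169922, array([ 460.03129199, -404.56232504,   35.08282035]))
p3 (369, 444.7033386230469, -270.27581787109375, 29.990320205688477, array([ 444.34569867, -269.81201971,   34.75419321]))
turq (382, 353.1822509765625, -410.3663635253906, 30.256847381591797, array([ 353.20033713, -409.53006054,   35.00535409]))
bar (419, 509.7218322753906, -89.89544677734375, 60.954933166503906, array([509.8012885 , -91.99454124, 169.02871878]))
foot (96, 474.40631103515625, -102.04251861572266, 23.450246810913086, array([471.76127834, -91.27921126,  29.4476002 ]))
((510.43121337890625, -92.4293212890625), (121.55288696289062, 20.39039421081543), 15.85456371307373) [[ 449.18152   -99.225876]
 [ 454.75208  -118.84059 ]
 [ 571.6809    -85.63277 ]
 [ 566.11035   -66.01805 ]]
rail
596 ((572.204345703125, 378.35528564453125), (18.107545852661133, 218.40724182128906), 9.444364547729492) [[545.3541  484.59308]
 [581.1925  269.14624]
 [599.05457 272.1175 ]
 [563.2162  487.56433]] 224.60694032491085
1 1011 ((486.5958251953125, 158.64666748046875), 116.86402130126953) [404.95476155  70.94567788   1.0007993 ] [568.82561824 246.34764162  11.89694751]
60 252 ((487.29010009765625, 144.89732360839844), 45.47761154174805) [453.46024655  99.49941677  60.32194936] [518.74072154 188.8053799  134.88903727]
130 94 ((487.12060546875, 144.97610473632812), 45.469337463378906) [457.19286043  99.59808882 130.32361166] [518.54694015 190.4068141  144.98916969]
146 229 ((487.2035827636719, 145.27877807617188), 37.475364685058594) [449.8092799  108.94373619 146.05510153] [524.25245495 181.10236825 161.92302085]
```

View pics/topc.png

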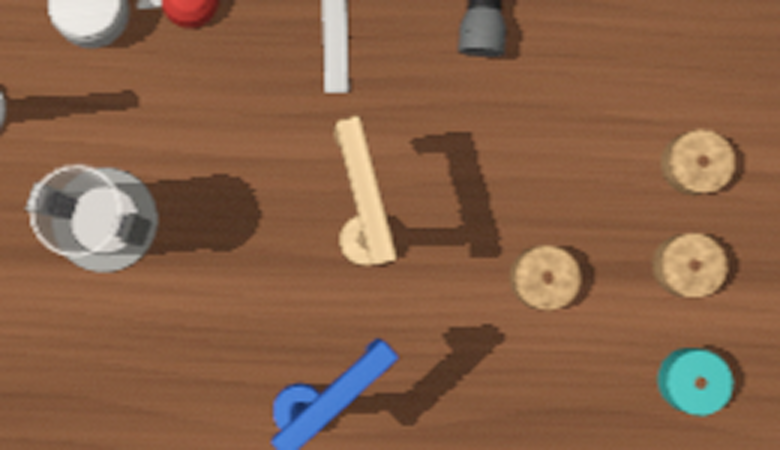

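View pics/topd.png

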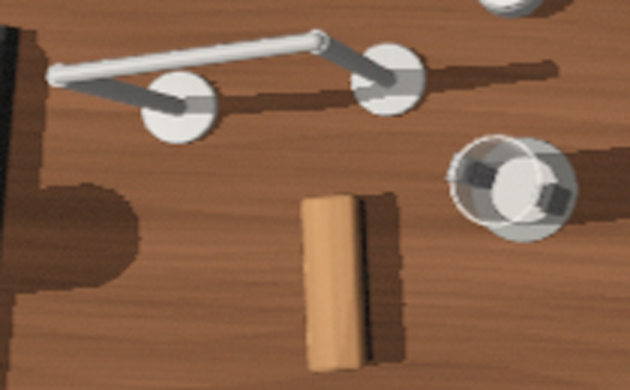

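The enlarged crop confirms it: the wooden tamper has its leg at the (348,125) end of the bar and its foot at (366,240). The three cork-like plugs are at (702,160), (693,265) and (547,277), and the turquoise one at (697,382) is not meant. I'll start with the nearest plug at (445,-270).

Call:
{"op": "apply_moves", "data": {
  "plan": [-1,0.2455,0.3215,-0.06,0,-1,0.2455,0.3215,-0.06,0,-1,0.2455,0.3215,-0.06,0,-1,0.2455,0.3215,-0.06,0,-1,0.2455,0.3215,-0.06,0,-1,0.2455,0.3215,-0.06,0,-1,0.2455,0.3215,-0.06,0,-1,0.2455,0.3215,-0.06,0]
}}

```text
clock: 0.82
position: [400.3, -328.4, 142.4]
ee_rot: [-0.162, 0.987, 0.0, 0.0]
contact_force: [0.2, -0.7, -0.4]
gripper_width: 85.6
```

Call:
{"op": "apply_moves", "data": {
  "plan": [-1,0.0445,0.0583,-0.02,0,-1,0.0445,0.0583,-0.02,0,-1,0.0445,0.0583,-0.02,0,-1,0.0445,0.0583,-0.02,0]
}}

```text
clock: 1.15
position: [444.5, -270.4, 122.0]
ee_rot: [-0.163, 0.987, 0.0, -0.001]
contact_force: [0.1, 0.1, 1.0]
gripper_width: 85.5
```

```bash
python3 - <<'E'
from h import *
snap('wrist','w1');snap('top','top1');print(arm.read_state()['position'])
for n,u,v in [('p1',424,214),('p2',421,248),('p3',372,252)]:
    print(n,zcirc('top1',(u-16,v-16,u+17,v+17),28,38))
    P,_=cloud('w1');
Q=P.reshape(-1,3);Q=Q[(Q[:,2]>30)&(Q[:,2]<38)&(np.hypot(Q[:,0]-445,Q[:,1]+270)<45)];print(len(Q),cv2.minEnclosingCircle(Q[:,:2].astype(np.float32)) if len(Q) else 0)
E
```

```text
[ 443.85114697 -272.13017899  122.72777494]
p1 (333, 556.6484375, -413.41058349609375, 30.141817092895508, array([ 556.48836212, -412.96262971,   34.21576954]))
p2 None
p3 None
3176 ((447.10784912109375, -268.4424743652344), 29.991559982299805)
```

View pics/w1.png

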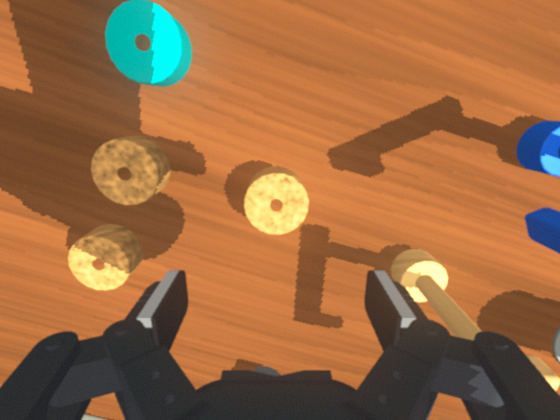

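View pics/top1.png

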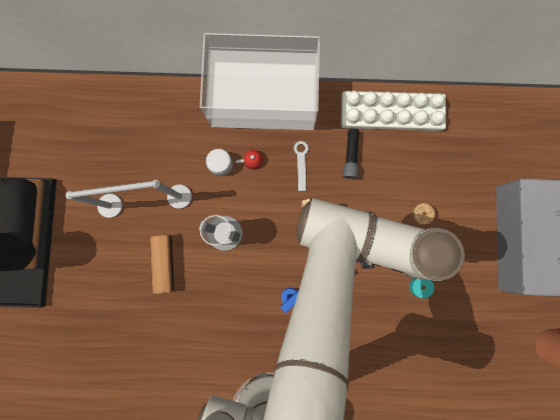

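The wrist view shows the target plug at (276,204), free on both sides. The other two plugs are at (130,170) and (103,258), and I see no fourth. I'm descending on the target.

Call:
{"op": "apply_moves", "data": {
  "plan": [-1,0.001,0.001,-0.04,0,-1,0.001,0.001,-0.08,0,-1,0.001,0.001,-0.11,0,-1,0.001,0.001,-0.11,0,1,0.001,0.001,-0.11,0,1,0.001,0.001,-0.11,0,1,0.001,0.001,-0.11,0,1,0.001,0.001,-0.11,0]
}}

```text
clock: 1.92
position: [446.6, -271.7, 14.9]
ee_rot: [-0.162, 0.987, -0.001, 0.002]
contact_force: [0.4, -0.4, 0.2]
gripper_width: 38.8
```

Call:
{"op": "apply_moves", "data": {
  "plan": [1,0,0,0,0,1,0,0,0,0,1,0,0,0,0]
}}

```text
clock: 2.17
position: [445.4, -271.0, 13.4]
ee_rot: [-0.162, 0.987, -0.0, 0.001]
contact_force: [0.9, -0.1, 0.1]
gripper_width: 0.5
```

The gripper shut on nothing, so I'm looking to see why.

```bash
python3 - <<'E'
from h import *
snap('wrist','w2');snap('side','s2');print(arm.read_state()['position'])
crop('s2',260,130,460,290,4,'s2c')
E
```

```text
[ 445.20415964 -270.89903886   12.98534463]
```

View pics/w2.png

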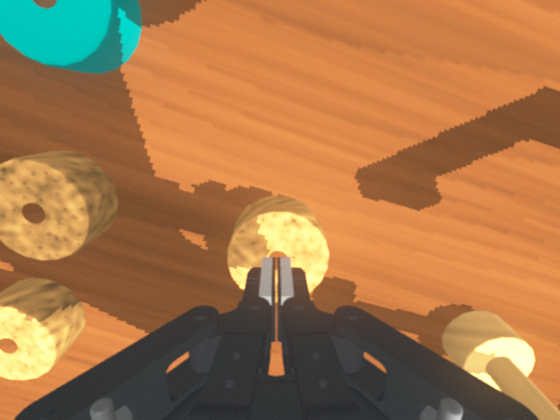

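View pics/s2c.png

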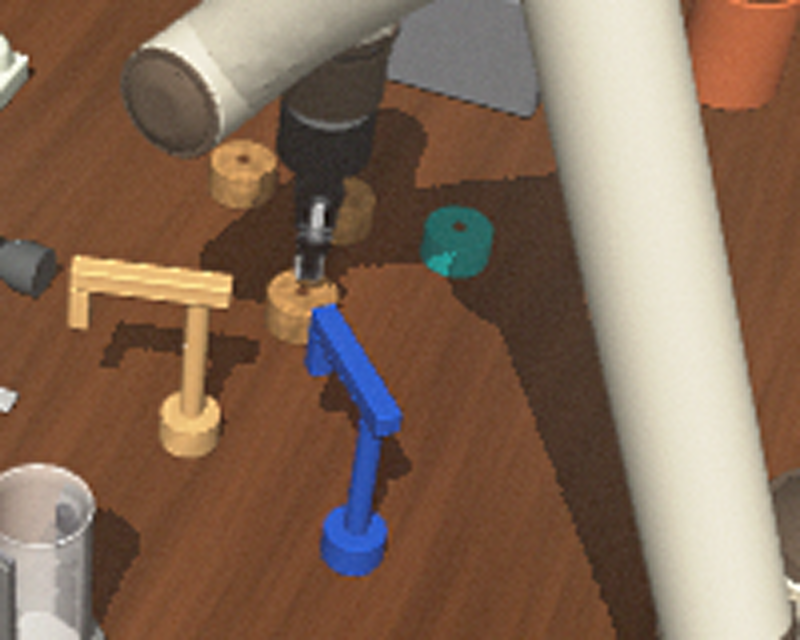

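```bash
python3 - <<'E'
from h import *
z=load('s2');Wi=np.linalg.inv(z['W']);K=z['K']
for p in [(445.2,-270.9,13),(445.2,-270.9,35)]:
    q=Wi[:3,:3]@np.array(p)+Wi[:3,3];q=K@q;print(q[:2]/q[2])
P,_=cloud('s2');Q=P[190:220,320:350].reshape(-1,3);Q=Q[(Q[:,2]>31)&(Q[:,2]<37)];print(len(Q),Q.mean(0),Q.min(0),Q.max(0))
P,c=cloud('w2')
Q=P.reshape(-1,3);m=(Q[:,2]>31)&(Q[:,2]<37)&(np.hypot(Q[:,0]-445,Q[:,1]+270)<70);Q=Q[m];print(len(Q),Q.min(0),Q.max(0))
z=load('w2');print(z['W'][:3,3],z['W'][:3,:3].round(3))
for uv in [(278,240),(240,260),(320,260),(278,205),(268,270),(290,270),(270,300)]: print(uv,P[uv[1],uv[0]].round(0),z['d'][uv[1],uv[0]])
crop('s2',300,160,370,230,8,'s2d')
E
```

```text
[336.13396352 206.56730532]
[336.73634028 201.70481633]
98 [ 448.26380028 -263.54164588   33.35722346] [ 418.21506868 -290.18394886   31.00300894] [ 475.46568244 -235.8881003    36.5178273 ]
5282 [ 417.16201968 -298.05577536   31.02939156] [ 473.85956915 -239.19363297   36.84576631]
[ 367.70207961 -295.78273355  195.21762139] [[-0.32   0.898  0.303]
 [ 0.948  0.303  0.102]
 [-0.     0.32  -0.948]]
(278, 240) [ 435. -272.   34.] 175.37793
(240, 260) [ 453. -289.   36.] 177.66147
(320, 260) [ 439. -245.   35.] 178.60588
(278, 205) [ 419. -277.   24.] 179.38402
(268, 270) [ 436. -277.   70.] 141.41473
(290, 270) [ 433. -267.   70.] 140.94087
(270, 300) [ 438. -275.   90.] 123.23449
```

View pics/s2d.png

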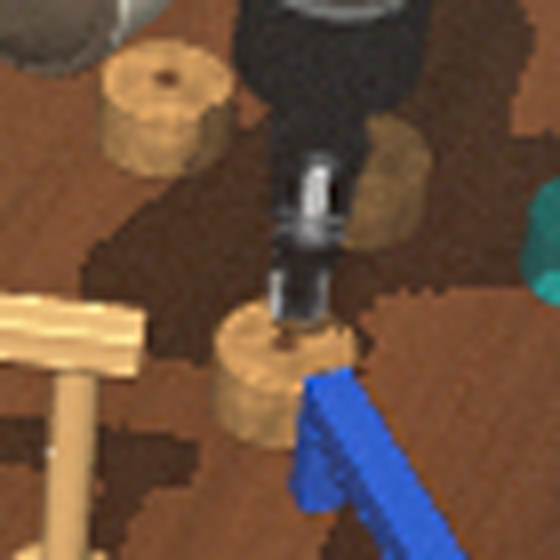

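```bash
python3 - <<'E'
from h import *
P,c=cloud('w2'); z=load('w2')
for v in range(246,300,4): print(v,[ (P[v,u].round(0).tolist()) for u in (266,272,277,284,290)])
P,c=cloud('w1')
for uv in [(175,275),(180,285),(375,275)]: print(uv,P[uv[1],uv[0]].round(0), load('w1')['W'][:3,3])
P,c=cloud('s2')
for v in range(190,206,2): print(v,[P[v,u].round(0).tolist() for u in (334,337,340)])
crop('w2',220,190,340,310,6,'w2c')
E
```

```text
246 [[441.0, -277.0, 35.0], [440.0, -274.0, 34.0], [438.0, -271.0, 36.0], [437.0, -267.0, 35.0], [436.0, -264.0, 35.0]]
250 [[443.0, -276.0, 35.0], [442.0, -273.0, 34.0], [441.0, -270.0, 35.0], [440.0, -267.0, 35.0], [439.0, -263.0, 35.0]]
254 [[446.0, -275.0, 34.0], [444.0, -272.0, 35.0], [444.0, -270.0, 35.0], [442.0, -266.0, 35.0], [441.0, -262.0, 34.0]]
258 [[436.0, -278.0, 59.0], [436.0, -275.0, 58.0], [435.0, -273.0, 58.0], [433.0, -270.0, 59.0], [444.0, -262.0, 35.0]]
262 [[436.0, -278.0, 63.0], [435.0, -275.0, 62.0], [435.0, -273.0, 62.0], [433.0, -270.0, 63.0], [446.0, -261.0, 35.0]]
266 [[436.0, -278.0, 66.0], [435.0, -275.0, 66.0], [435.0, -273.0, 65.0], [433.0, -270.0, 67.0], [433.0, -267.0, 66.0]]
270 [[436.0, -278.0, 70.0], [435.0, -275.0, 70.0], [435.0, -273.0, 70.0], [433.0, -270.0, 71.0], [433.0, -267.0, 70.0]]
274 [[436.0, -277.0, 73.0], [435.0, -275.0, 74.0], [434.0, -273.0, 74.0], [434.0, -270.0, 72.0], [433.0, -267.0, 74.0]]
278 [[436.0, -277.0, 77.0], [434.0, -275.0, 78.0], [435.0, -273.0, 77.0], [434.0, -270.0, 77.0], [433.0, -267.0, 77.0]]
282 [[437.0, -277.0,
[... 701 characters left out ...]
-295.60658959  304.01569697]
(375, 275) [ 420. -232.  184.] [ 367.4104474  -295.60658959  304.01569697]
190 [[489.0, -369.0, -4.0], [431.0, -209.0, 138.0], [424.0, -218.0, 134.0]]
192 [[448.0, -236.0, 103.0], [436.0, -228.0, 114.0], [426.0, -229.0, 117.0]]
194 [[455.0, -261.0, 73.0], [443.0, -254.0, 83.0], [436.0, -265.0, 77.0]]
196 [[455.0, -264.0, 62.0], [442.0, -255.0, 74.0], [433.0, -258.0, 75.0]]
198 [[455.0, -266.0, 51.0], [442.0, -257.0, 63.0], [436.0, -270.0, 56.0]]
200 [[457.0, -278.0, 32.0], [448.0, -282.0, 33.0], [438.0, -283.0, 36.0]]
202 [[453.0, -264.0, 36.0], [444.0, -269.0, 36.0], [434.0, -273.0, 36.0]]
204 [[449.0, -255.0, 36.0], [441.0, -262.0, 33.0], [433.0, -271.0, 29.0]]
```

View pics/w2c.png

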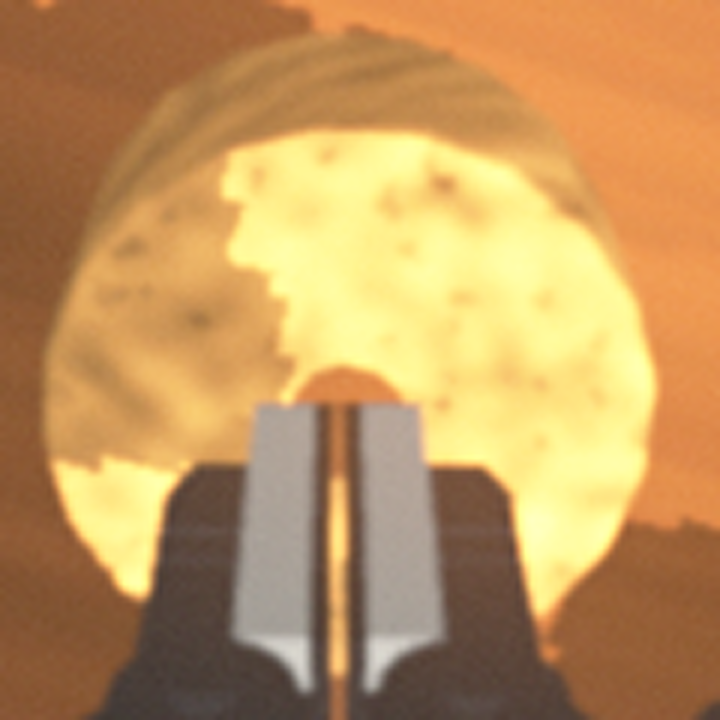

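The depth readings put the shut fingertips at z≈55 with the TCP reading 13, just above the plug top at 35. The real fingertips are therefore about 42 mm behind the reported TCP, and the side view agrees. Laterally it is right. I'll open, go lower in steps, and watch the force.

Call:
{"op": "apply_moves", "data": {
  "plan": [-1,0,0,0,0,-1,0,0,0,0,-1,0,0,0,0,-1,0,0,0,0,-1,0,0,0,0,-1,0,0,0,0,-1,0.001,0,-0.02,0,-1,0.001,0,-0.035,0]
}}

```text
clock: 2.93
position: [446.8, -271.1, -22.3]
ee_rot: [-0.162, 0.987, -0.0, 0.001]
contact_force: [-0.8, 0.5, -0.5]
gripper_width: 85.2
```

```bash
python3 - <<'E'
from h import *
snap('wrist','w3');snap('side','s3');print(arm.read_state()['position'],arm.read_state()['contact_force'])
crop('s3',300,160,370,230,8,'s3d')
P,c=cloud('w3')
for u in (185,375): print([P[v,u].round(0).tolist() for v in range(262,290,3)])
Q=P.reshape(-1,3);m=(Q[:,2]>31)&(Q[:,2]<37)&(np.hypot(Q[:,0]-445,Q[:,1]+270)<45);Q=Q[m];print(len(Q),Q.min(0),Q.max(0))
E
```

```text
[ 444.08602132 -270.35348461  -24.26715772] [ 0.0634854   0.81865525 -0.00882058]
[[466.0, -318.0, -0.0], [469.0, -318.0, -1.0], [470.0, -317.0, 0.0], [471.0, -317.0, 1.0], [475.0, -317.0, -1.0], [455.0, -312.0, 31.0], [457.0, -312.0, 31.0], [458.0, -311.0, 32.0], [459.0, -311.0, 32.0], [461.0, -310.0, 32.0]]
[[431.0, -215.0, 0.0], [433.0, -214.0, -0.0], [435.0, -213.0, -0.0], [422.0, -231.0, 35.0], [422.0, -232.0, 38.0], [422.0, -232.0, 40.0], [423.0, -233.0, 42.0], [424.0, -232.0, 43.0], [425.0, -232.0, 43.0], [426.0, -231.0, 43.0]]
11359 [ 416.82545061 -314.60914803   31.00017004] [ 476.35750521 -225.60197484   36.94123505]
```

View pics/w3.png

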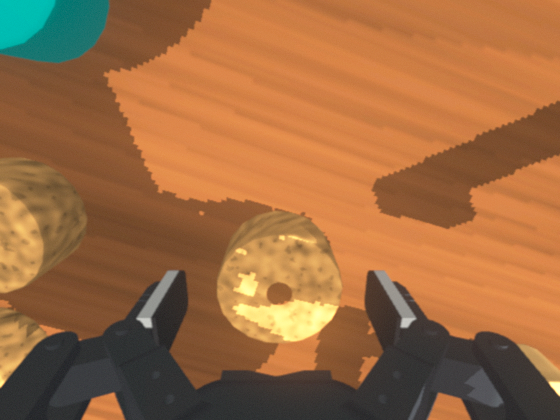

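View pics/s3d.png

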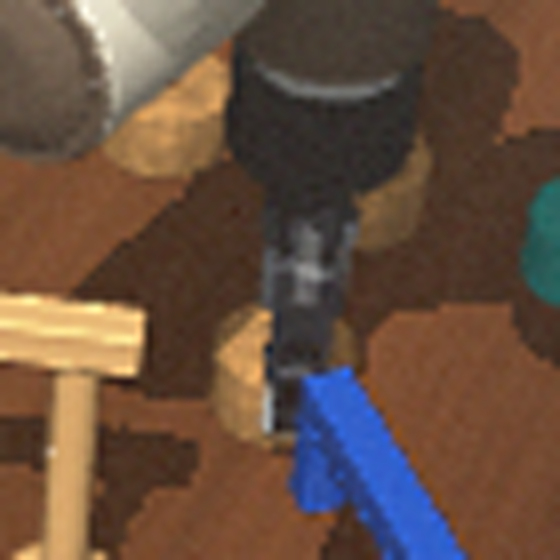

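The plug at (279,290) is now centred between the fingers. I'll go 8 mm lower and close.

Call:
{"op": "apply_moves", "data": {
  "plan": [-1,0.001,0,-0.008,0,-1,0.001,0,-0.008,0,1,0.001,0,-0.008,0,1,0.001,0,-0.008,0,1,0.001,0,-0.008,0,1,0.001,0,-0.008,0,1,0.001,0,-0.008,0,1,0.001,0,-0.008,0]
}}

```text
clock: 3.7
position: [448.0, -271.2, -29.2]
ee_rot: [-0.162, 0.987, -0.001, 0.001]
contact_force: [0.9, 0.9, 5.7]
gripper_width: 58.1
```

Call:
{"op": "apply_moves", "data": {
  "plan": [1,0,0,0.04,0,1,0,0,0.08,0,1,0,0,0.12,0,1,0,0,0.16,0,1,0,0,0.18,0]
}}

```text
clock: 4.12
position: [449.0, -271.8, 155.0]
ee_rot: [-0.162, 0.987, -0.002, 0.003]
contact_force: [0.1, -0.7, 0.1]
gripper_width: 58.2
```

```bash
python3 - <<'E'
from h import *
snap('wrist','w4');snap('side','s4');print(arm.read_state())
P,c=cloud('w4');s=arm.read_state()['position'];
Q=P.reshape(-1,3);m=(Q[:,2]>s[2]+40)&(Q[:,2]<s[2]+85)&(np.hypot(Q[:,0]-445,Q[:,1]+270)<45);Q=Q[m];print(len(Q),Q.min(0),Q.max(0))
for uv in [(275,230),(275,260),(275,270),(275,280),(275,290),(275,300)]:print(uv,P[uv[1],uv[0]].round(0))
crop('w4',160,170,400,350,3,'w4c')
E
```

```text
{'clock': 4.2167, 'joints': array([-2.34249069e-01,  2.42282538e-01, -2.99053118e-01,  8.51895357e-04,
       -1.01934981e+00, -1.01182927e+00]), 'joint_vel': array([ 0.00031372,  0.05940532, -0.09054475, -0.03790538,  0.0376775 ,
        0.001004  ]), 'joint_efforts': array([-6.07654313e-02, -3.17095542e+01,  1.80386728e+01,  4.09550294e+00,
       -2.21326556e-01, -2.94183315e-05]), 'position': array([ 449.68570246, -271.84692983,  154.38931854]), 'ee_rot': array([-0.16186296,  0.98680023, -0.00228855,  0.00452241]), 'contact_force': array([-0.06661324, -0.55948299, -0.72452921]), 'wrist_torque': array([ 0.00575542,  0.02251615, -0.01307429]), 'gripper_width': 58.11106302962196}
17452 [ 418.39202481 -313.30728482  194.39933498] [ 477.91321318 -231.50061045  239.38820733]
(275, 230) [ 421. -280.  209.]
(275, 260) [ 429. -277.  219.]
(275, 270) [ 434. -276.  219.]
(275, 280) [ 438. -274.  220.]
(275, 290) [ 443. -273.  219.]
(275, 300) [ 448. -271.  220.]
```

View pics/w4c.png

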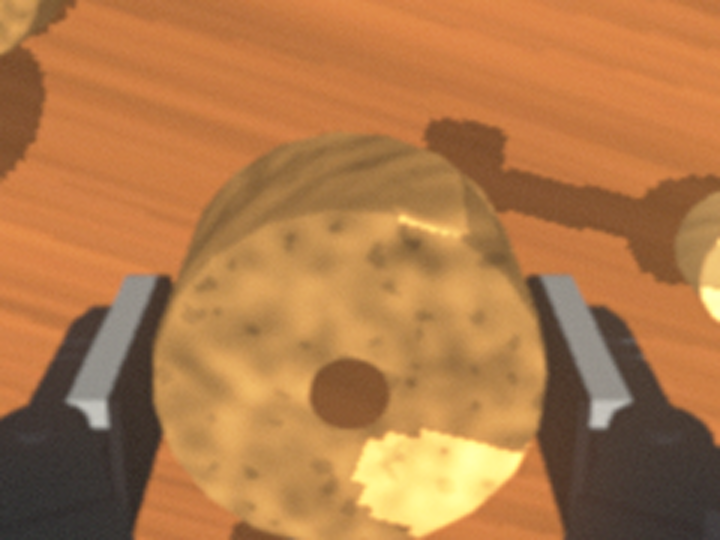

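View pics/s4.png

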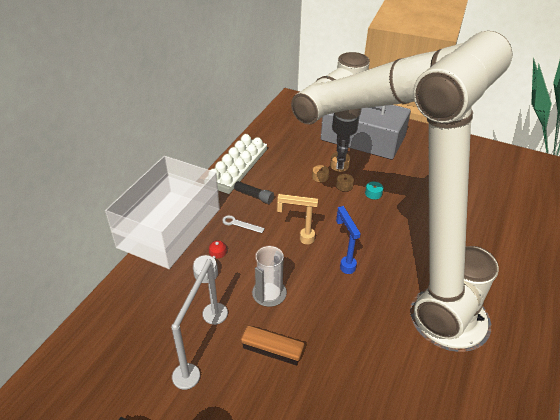

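I have the plug, with an opening of 58 mm and its bottom about 31 mm above the reported TCP. Next I carry it over the tamper to the tube.

Call:
{"op": "apply_moves", "data": {
  "plan": [1,0.004,0.02,0.02,0,1,0.0075,0.055,0.02,0,1,0.011,0.095,0.02,0,1,0.015,0.135,0.02,0,1,0.019,0.175,0.02,0,1,0.023,0.215,0.02,0,1,0.027,0.255,0.02,0,1,0.03,0.295,0.02,0]
}}

```text
clock: 4.88
position: [475.7, 25.8, 168.2]
ee_rot: [-0.162, 0.987, 0.0, -0.001]
contact_force: [1.9, -0.2, -0.1]
gripper_width: 58.1
```

Call:
{"op": "apply_moves", "data": {
  "plan": [1,0.004,0.04,0,0,1,0.007,0.08,0,0,1,0.008,0.11,0,0,1,0.008,0.12,0,0,1,0.008,0.12,0,0,1,0.008,0.12,0,0,1,0.008,0.12,0,0,1,0.008,0.12,0,0]
}}

```text
clock: 5.55
position: [484.7, 142.7, 169.3]
ee_rot: [-0.161, 0.987, -0.0, -0.001]
contact_force: [-0.2, 0.3, -1.2]
gripper_width: 58.1
```

```bash
cat >> h.py <<'E'
def fitheld(f,s):
    # plug top circle held: top rim at TCP+65
    P,_=cloud(f);Q=P.reshape(-1,3);m=(abs(Q[:,2]-(s[2]+65.5))<4)&(np.hypot(Q[:,0]-s[0],Q[:,1]-s[1])<45);Q=Q[m]
    # restrict to strip perpendicular to jaws (between pads)
    y=np.array([-.319,.948]);d=(Q[:,:2]-s[:2])@y;Q=Q[abs(d)<27];d=(Q[:,:2]-s[:2])@y
    xx=(Q[:,:2]-s[:2])@np.array([.948,.319])
    (a,b),r=cv2.minEnclosingCircle(Q[:,:2].astype(np.float32))
    return len(Q),(a,b,r),xx.min(),xx.max(),np.median(Q[:,2])-s[2]
E
python3 - <<'E'
from h import *
snap('wrist','w5');snap('side','s5');st=arm.read_state();s=st['position'];print(s,st['contact_force'],st['gripper_width'])
print(fitheld('w5',s))
P,c=cloud('w5');Q=P.reshape(-1,3);q=Q[(Q[:,2]>152)&(Q[:,2]<164)];q=q[np.hypot(q[:,0]-487,q[:,1]-145)<60];print(len(q),cv2.minEnclosingCircle(q[:,:2].astype(np.float32)))
E
```

```text
[484.98263418 142.87933256 169.6691614 ] [ 0.03035625 -0.35033917 -1.03690992] 57.96047509653615
(11405, (484.32421875, 143.6519775390625, 30.14697265625), np.float64(-30.109532282913513), np.float64(29.438835408262776), np.float64(63.479447916550214))
947 ((489.248291015625, 147.53688049316406), 37.45227813720703)
```

View pics/w5.png

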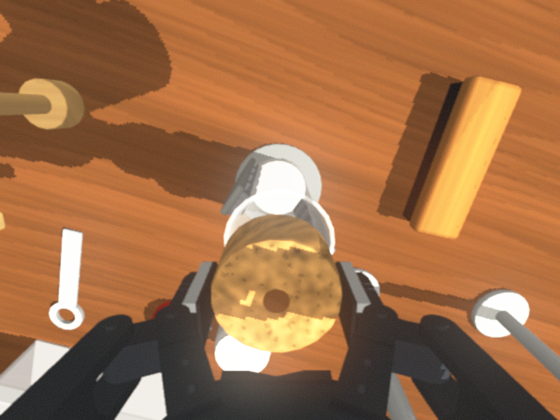

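View pics/s5.png

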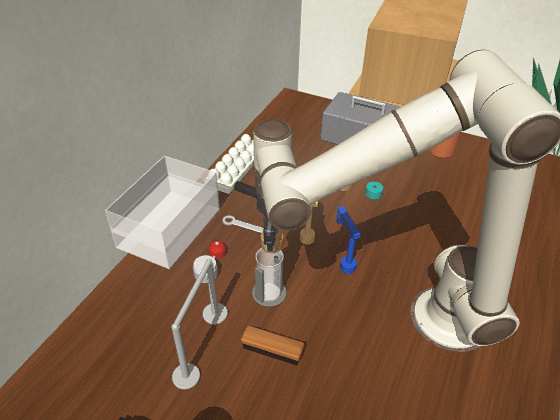

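The wrist view gives the relative offset between the held plug and the mouth: about +4.7 mm in x and +3.8 mm in y. I'll correct for it and descend in stages.

Call:
{"op": "apply_moves", "data": {
  "plan": [1,0.0045,0.0038,-0.015,0,1,0.0045,0.0038,-0.03,0,1,0.0045,0.0038,-0.036,0,1,0.0045,0.0038,-0.036,0,1,0.0045,0.0038,-0.036,0]
}}

```text
clock: 6.07
position: [489.7, 147.4, 133.9]
ee_rot: [-0.161, 0.987, -0.0, -0.0]
contact_force: [0.3, 0.2, -1.3]
gripper_width: 58.0
```

```bash
python3 - <<'E'
from h import *
snap('wrist','w6');snap('side','s6');st=arm.read_state();s=st['position'];print(s,st['contact_force'],st['gripper_width'])
print(fitheld('w6',s))
P,c=cloud('w6');Q=P.reshape(-1,3);q=Q[(Q[:,2]>152)&(Q[:,2]<164)];q=q[np.hypot(q[:,0]-487,q[:,1]-145)<60];print(len(q),cv2.minEnclosingCircle(q[:,:2].astype(np.float32)))
crop('s6',220,220,320,320,6,'s6c')
E
```

```text
[490.21990775 147.90566599 134.64918255] [-0.69801865  0.16138861 -1.09736553] 58.14631756381258
(11314, (489.53460693359375, 148.3546600341797, 29.851276397705078), np.float64(-30.271218509622596), np.float64(29.0639168658352), np.float64(63.1406516174477))
1403 ((489.73834228515625, 147.58328247070312), 37.6216926574707)
```

View pics/s6c.png

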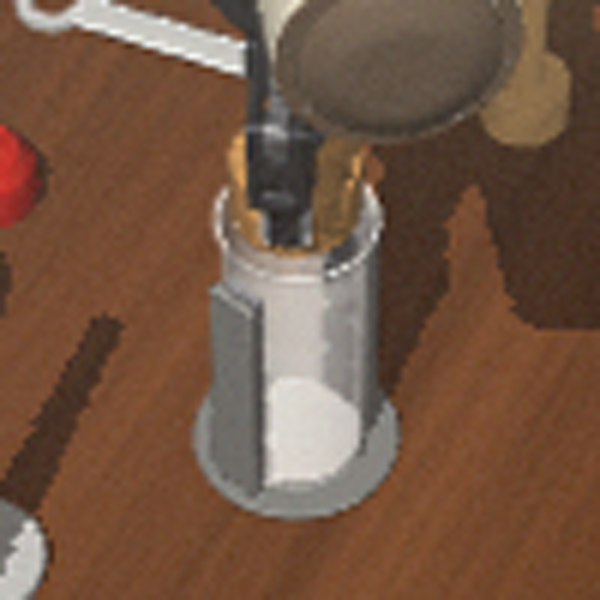

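View pics/w6.png

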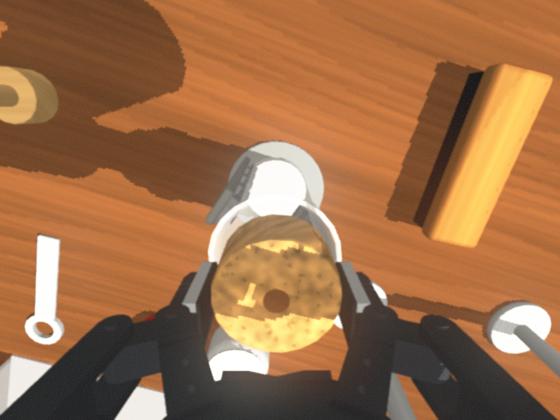

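The plug sits within 1 mm of the mouth centre. I'm lowering it into the flare.

Call:
{"op": "apply_moves", "data": {
  "plan": [1,0,-0.0006,-0.005,0,1,0,-0.0006,-0.01,0,1,0,-0.0006,-0.014,0,1,0,-0.0006,-0.017,0,1,0,-0.0006,-0.017,0]
}}

```text
clock: 6.58
position: [489.2, 147.0, 115.8]
ee_rot: [-0.162, 0.987, -0.0, -0.001]
contact_force: [-0.6, -0.5, -0.6]
gripper_width: 58.3
```

Call:
{"op": "apply_moves", "data": {
  "plan": [1,0,0,-0.002,0,-1,0,0,-0.002,0,-1,0,0,-0.002,0,-1,0,0,-0.002,0,-1,0,0,-0.002,0,-1,0,0,-0.002,0,-1,0,0,0.02,0,-1,0,0,0.06,0]
}}

```text
clock: 7.25
position: [486.4, 145.7, 173.1]
ee_rot: [-0.161, 0.987, -0.002, -0.005]
contact_force: [1.5, 0.4, 0.1]
gripper_width: 85.4
```

```bash
python3 - <<'E'
from h import *
snap('wrist','w7');snap('side','s7');st=arm.read_state();s=st['position'];print(s,st['contact_force'],st['gripper_width'])
P,c=cloud('w7');Q=P.reshape(-1,3);
for lo in range(120,172,4):
    q=Q[(Q[:,2]>lo)&(Q[:,2]<lo+4)&(np.hypot(Q[:,0]-489.5,Q[:,1]-147.5)<28)];print(lo,len(q))
crop('s7',220,220,320,320,6,'s7c')
E
```

```text
[493.66668005 148.99373148 183.01012201] [ 0.21903049 -0.18477588  0.32144571] 85.38326393393477
120 0
124 0
128 0
132 0
136 0
140 0
144 0
148 0
152 920
156 3818
160 0
164 0
168 0
```

View pics/s7c.png

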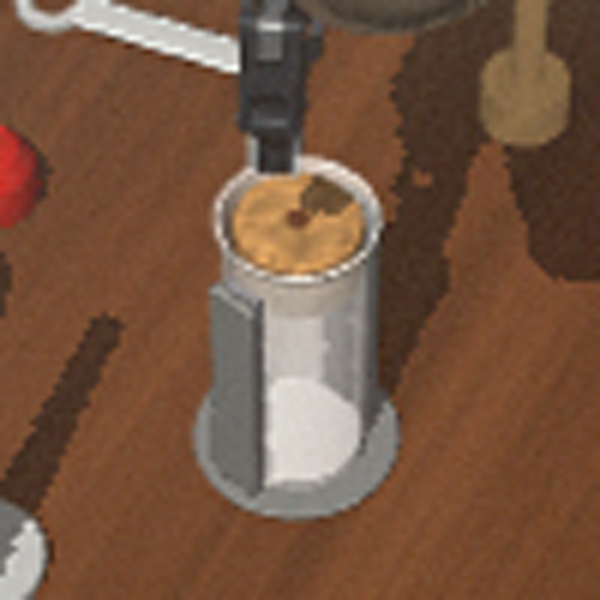

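View pics/w7.png

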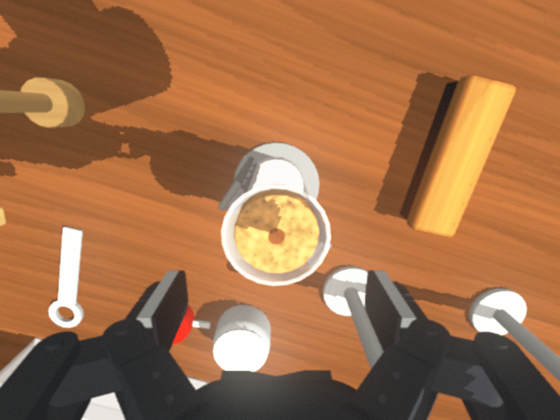

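The first plug is level in the mouth, with its top at about z 157. Now I fetch the tamper.

Call:
{"op": "apply_moves", "data": {
  "plan": [-1,-0.002,-0.035,0,-0.5,-1,-0.004,-0.075,0,-1,-1,-0.007,-0.115,0,-1.5,-1,-0.009,-0.155,0,-2,-1,-0.011,-0.195,0,-2.7,-1,-0.013,-0.235,0,-2.7,-1,-0.014,-0.249,0,-2.7,-1,-0.014,-0.249,0,-2.7]
}}

```text
clock: 8.02
position: [475.2, -104.5, 176.8]
ee_rot: [-0.136, 0.991, -0.0, 0.0]
contact_force: [-0.2, 0.1, -0.5]
gripper_width: 85.9
```

Call:
{"op": "apply_moves", "data": {
  "plan": [-1,0,0,0,0,-1,0,0,0,0,-1,0,0,0,0]
}}

```text
clock: 8.27
position: [475.8, -100.8, 176.8]
ee_rot: [-0.139, 0.99, 0.0, 0.0]
contact_force: [-0.2, 0.4, -0.4]
gripper_width: 85.3
```

```bash
cat >> h.py <<'E'
def bar(f,c=(477,-100),h=(150,180)):
    P,_=cloud(f);Q=P.reshape(-1,3);q=Q[(Q[:,2]>h[0])&(Q[:,2]<h[1])&(np.hypot(Q[:,0]-c[0],Q[:,1]-c[1])<110)]
    r=cv2.minAreaRect(q[:,:2].astype(np.float32)); return len(q),r,cv2.boxPoints(r).round(1).tolist()
E
python3 - <<'E'
from h import *
snap('wrist','w8');st=arm.read_state();s=st['position'];print(s,R.from_quat(st['ee_rot']).as_matrix().round(4)[:2,1])
print(bar('w8',h=(163,176)))
P,c=cloud('w8');Q=P.reshape(-1,3);q=Q[(Q[:,2]>24)&(Q[:,2]<34)&(np.hypot(Q[:,0]-477,Q[:,1]+100)<40)];print(len(q),cv2.minEnclosingCircle(q[:,:2].astype(np.float32)))
E
```

```text
[ 475.84127685 -100.73731061  176.77171876] [-0.2758  0.9612]
(6152, ((470.08172607421875, -94.14994049072266), (207.13894653320312, 41.13579177856445), 4.793992519378662), [[365.20001220703125, -82.30000305175781], [368.6000061035156, -123.30000305175781], [575.0, -106.0], [571.5999755859375, -65.0]])
956 ((477.57379150390625, -100.412841796875), 23.92588996887207)
```

View pics/w8.png

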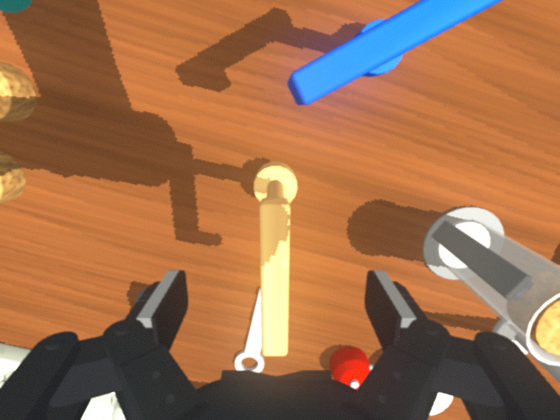

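```bash
python3 - <<'E'
from h import *
P,c=cloud('w8');Q=P[190:365,240:310].reshape(-1,3);q=Q[(Q[:,2]>160)&(Q[:,2]<176)]
r=cv2.minAreaRect(q[:,:2].astype(np.float32));print(len(q),r,cv2.boxPoints(r).round(1).tolist())
a=np.cov(q[:,:2].T);w,v=np.linalg.eigh(a);print(np.degrees(np.arctan2(v[1,1],v[0,1])),q.mean(0))
E
```

```text
4388 ((512.5186767578125, -90.4137954711914), (121.64156341552734, 20.00226593017578), 15.870048522949219) [[451.29998779296875, -97.4000015258789], [456.79998779296875, -116.69999694824219], [573.7999877929688, -83.4000015258789], [568.2999877929688, -64.19999694824219]]
-164.12593348138228 [505.81460376 -92.30730036 169.38398061]
```

Call:
{"op": "apply_moves", "data": {
  "plan": [-1,0.001,0.0003,-0.03,0,-1,0.001,0.0003,-0.06,0,-1,0.001,0.0003,-0.079,0,-1,0.001,0.0003,-0.079,0,-1,0.001,0.0003,-0.079,0,1,0.001,0.0003,-0.079,0,1,0.001,0.0003,-0.079,0,1,0.001,0.0003,-0.079,0]
}}

```text
clock: 8.98
position: [477.8, -101.2, 99.2]
ee_rot: [-0.139, 0.99, -0.0, 0.002]
contact_force: [0.7, -0.8, -1.0]
gripper_width: 51.5
```

Call:
{"op": "apply_moves", "data": {
  "plan": [1,0,0,0,0,1,0,0,0,0,1,0,0,0,0,1,0,0,0,0,1,0,0,0,0,1,0,0,0,0,1,0,0,0,0]
}}

```text
clock: 9.57
position: [477.2, -101.6, 98.4]
ee_rot: [-0.139, 0.99, -0.0, 0.001]
contact_force: [-0.2, 0.2, 5.7]
gripper_width: 19.3
```

```bash
python3 - <<'E'
from h import *
snap('wrist','w9');snap('side','s9');st=arm.read_state();s=st['position'];print(s,st['contact_force'],st['gripper_width'])
crop('s9',240,150,380,270,5,'s9c')
E
```

```text
[ 477.24356495 -101.59411917   98.4466838 ] [-0.31839005  0.29797245  5.15397939] 18.92138020901679
```

View pics/w9.png

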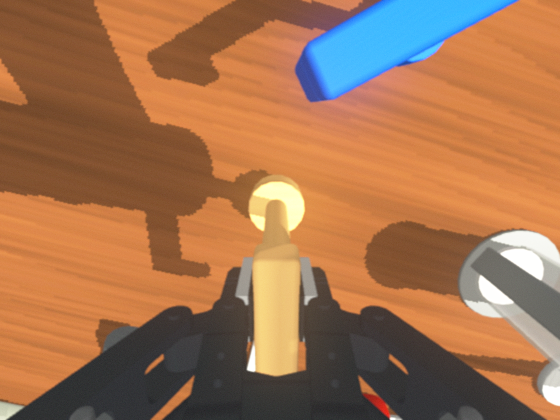

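View pics/s9c.png

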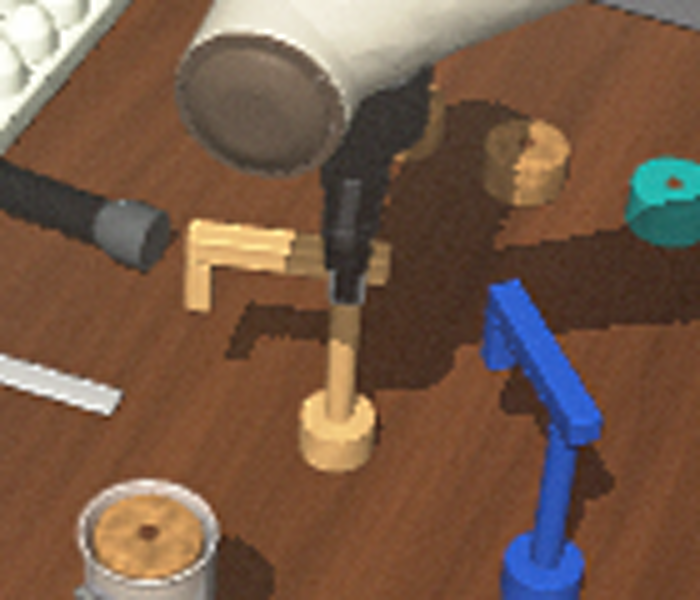

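The grip on the bar is good (19 mm opening, foot 98.4 mm below the TCP). I'm lifting it clear and moving over the tube.

Call:
{"op": "apply_moves", "data": {
  "plan": [1,0,0,0.02,0,1,0,0,0.06,0,1,0,0,0.1,0,1,0,0,0.14,0,1,0,0,0.18,0,1,0.001,0.02,0.195,0,1,0.003,0.06,0.195,0,1,0.005,0.1,0.195,0]
}}

```text
clock: 10.33
position: [481.1, -0.7, 292.9]
ee_rot: [-0.137, 0.991, 0.001, 0.0]
contact_force: [1.1, -0.6, -3.0]
gripper_width: 19.1
```

Call:
{"op": "apply_moves", "data": {
  "plan": [1,0.002,0.04,0,0,1,0.004,0.08,0,0,1,0.006,0.12,0,0,1,0.0074,0.148,0,0,1,0.0074,0.148,0,0,1,0.0074,0.148,0,0,1,0.0074,0.148,0,0,1,0.0074,0.148,0,0]
}}

```text
clock: 11.0
position: [488.5, 145.7, 292.0]
ee_rot: [-0.138, 0.99, -0.0, -0.001]
contact_force: [1.1, -0.4, -2.0]
gripper_width: 19.5
```

```bash
cat >> h.py <<'E'
def circ(f,c,rad,lo,hi,box=None):
    P,_=cloud(f)
    if box: P=P[box[1]:box[3],box[0]:box[2]]
    Q=P.reshape(-1,3);q=Q[(Q[:,2]>lo)&(Q[:,2]<hi)&(np.hypot(Q[:,0]-c[0],Q[:,1]-c[1])<rad)]
    return (len(q),cv2.minEnclosingCircle(q[:,:2].astype(np.float32)),q.mean(0)) if len(q)>3 else None
E
python3 - <<'E'
from h import *
snap('wrist','w10');snap('side','s10');st=arm.read_state();s=st['position'];print(s,st['contact_force'],st['gripper_width'])
zf=s[2]-98.4
print('foot',circ('w10',s[:2],35,zf+24,zf+34)); print('tube',circ('w10',(489,147),45,150,163))
crop('s10',220,150,320,300,4,'s10c')
E
```

```text
[488.77905055 145.54683131 292.52311158] [-0.38059966 -0.3552476  -2.70631894] 19.54717888816586
foot (1628, ((488.5622863769531, 146.75660705566406), 23.95000648498535), array([483.41972183, 145.0488339 , 223.1693901 ]))
tube (1464, ((490.0921630859375, 147.41708374023438), 37.587623596191406), array([475.27508452, 144.61208411, 156.00303058]))
```

View pics/w10.png

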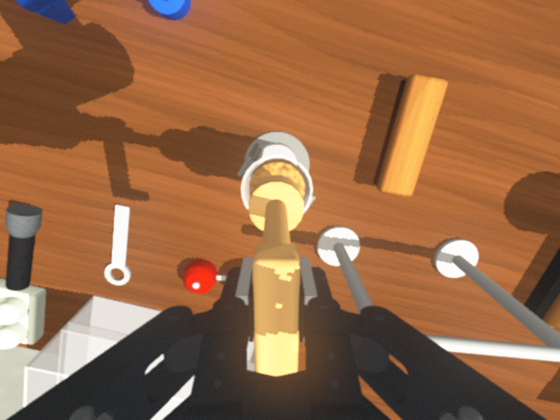

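View pics/s10c.png

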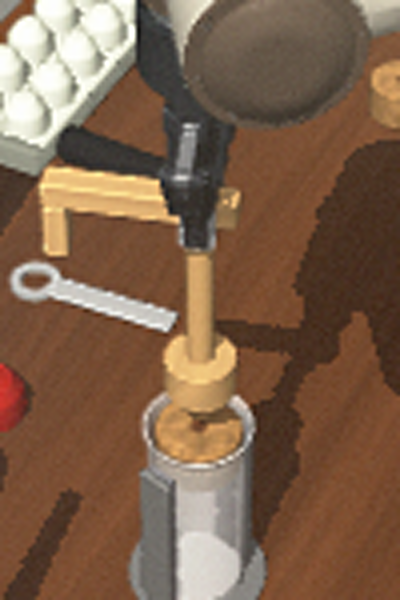

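Call:
{"op": "apply_moves", "data": {
  "plan": [1,0.0012,0.0007,-0.02,0,1,0.0012,0.0007,-0.032,0,1,0.0012,0.0007,-0.037,0,1,0.0012,0.0007,-0.043,0,1,0.0012,0.0007,-0.05,0,1,0.0012,0.0007,-0.058,0,1,0.0012,0.0007,-0.066,0,1,0.0012,0.0007,-0.074,0]
}}

```text
clock: 11.77
position: [491.3, 147.3, 219.5]
ee_rot: [-0.139, 0.99, 0.0, 0.002]
contact_force: [1.3, -0.2, 0.4]
gripper_width: 19.2
```

Call:
{"op": "apply_moves", "data": {
  "plan": [1,0,0,-0.01,0,1,0,0,-0.02,0,1,0,0,-0.03,0,1,0,0,-0.04,0,1,0,0,-0.05,0,1,0,0,-0.06,0,1,0,0,-0.068,0,1,0,0,-0.072,0]
}}

```text
clock: 12.43
position: [489.4, 147.1, 144.9]
ee_rot: [-0.138, 0.99, -0.0, -0.001]
contact_force: [0.8, 0.5, 3.1]
gripper_width: 19.3
```

Call:
{"op": "apply_moves", "data": {
  "plan": [1,0,0,-0.003,0,1,0,0,-0.006,0,1,0,0,-0.009,0,1,0,0,-0.009,0]
}}

```text
clock: 12.77
position: [490.6, 147.2, 139.5]
ee_rot: [-0.139, 0.99, -0.0, 0.001]
contact_force: [-3.8, -0.2, 9.6]
gripper_width: 19.4
```

```bash
python3 - <<'E'
from h import *
snap('side','s11');st=arm.read_state();s=st['position'];print(s,st['contact_force'],st['gripper_width'])
crop('s11',220,180,320,320,5,'s11c')
E
```

```text
[490.49859748 147.22154717 139.46537354] [-2.42125323 -0.53290285  9.14763232] 19.574657052255994
```

View pics/s11c.png

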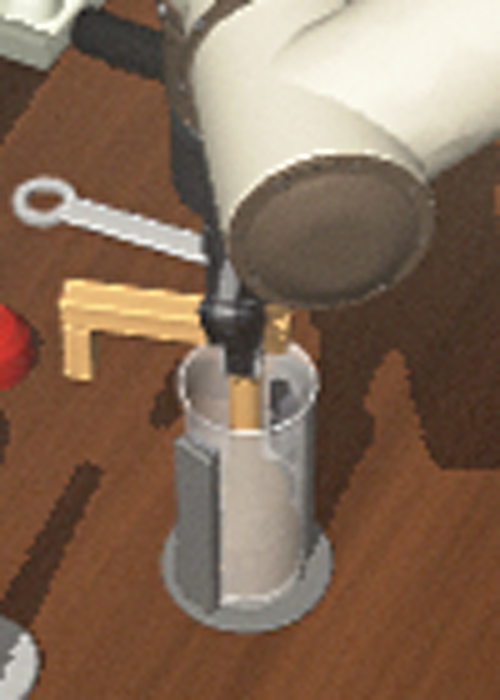

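Call:
{"op": "apply_moves", "data": {
  "plan": [1,0,0,-0.004,0,1,0,0,-0.008,0,1,0,0,-0.008,0,1,0,0,-0.008,0]
}}

```text
clock: 13.15
position: [495.8, 148.8, 139.2]
ee_rot: [-0.14, 0.99, 0.001, 0.008]
contact_force: [-5.6, -1.6, 35.2]
gripper_width: 19.1
```

The first plug is seated: 35 N with no further travel, foot at 41 mm. I'm pulling the tamper out and parking it nearer the tube, at about (480,-40).

Call:
{"op": "apply_moves", "data": {
  "plan": [1,0,0,0.01,0,1,0,0,0.03,0,1,0,0,0.06,0,1,0,0,0.1,0,1,0,0,0.14,0,1,0,0,0.175,0,1,0,-0.02,0.175,0,1,-0.002,-0.06,0.175,0]
}}

```text
clock: 13.82
position: [489.2, 89.7, 305.7]
ee_rot: [-0.141, 0.99, 0.001, 0.002]
contact_force: [1.3, -0.5, -3.6]
gripper_width: 19.6
```

Call:
{"op": "apply_moves", "data": {
  "plan": [1,-0.003,-0.04,0,0,1,-0.005,-0.08,0,0,1,-0.007,-0.12,0,0,1,-0.008,-0.127,-0.04,0,1,-0.008,-0.127,-0.08,0,1,-0.008,-0.127,-0.12,0,1,-0.008,-0.127,-0.15,0,1,-0.008,-0.127,-0.17,0]
}}

```text
clock: 14.48
position: [476.4, -40.4, 130.2]
ee_rot: [-0.137, 0.991, 0.0, -0.004]
contact_force: [-0.1, 0.5, -2.5]
gripper_width: 19.1
```

Call:
{"op": "apply_moves", "data": {
  "plan": [1,0,0,-0.012,0,1,0,0,-0.022,0,1,0,0,-0.028,0,1,0,0,-0.031,0,1,0,0,-0.031,0]
}}

```text
clock: 14.9
position: [479.5, -39.8, 102.9]
ee_rot: [-0.138, 0.99, 0.0, -0.001]
contact_force: [-0.7, 1.2, -1.9]
gripper_width: 19.0
```

Call:
{"op": "apply_moves", "data": {
  "plan": [1,0,0,-0.002,0,1,0,0,-0.004,0,1,0,0,-0.005,0,1,0,0,-0.005,0]
}}

```text
clock: 15.23
position: [480.2, -39.7, 98.8]
ee_rot: [-0.138, 0.99, 0.0, 0.0]
contact_force: [0.4, 0.4, -2.3]
gripper_width: 18.9
```

Call:
{"op": "apply_moves", "data": {
  "plan": [1,0,0,-0.001,0,1,0,0,-0.002,0,1,0,0,-0.002,0]
}}

```text
clock: 15.48
position: [481.0, -39.8, 98.6]
ee_rot: [-0.139, 0.99, -0.0, 0.001]
contact_force: [-2.5, 0.5, 7.6]
gripper_width: 19.0
```

It's in contact with the bench. I'm releasing and rising.

Call:
{"op": "apply_moves", "data": {
  "plan": [1,0,0,0.001,0,0.3,0,0,0.001,0,-0.2,0,0,0.001,0,-1,0,0,0.001,0,-1,0,0,0.001,0,-1,0,0,0.001,0,-1,0,0,0.001,0,-1,0,0,0.001,0]
}}

```text
clock: 16.15
position: [480.2, -39.7, 97.6]
ee_rot: [-0.138, 0.99, -0.0, -0.0]
contact_force: [-0.2, -0.7, 0.1]
gripper_width: 85.5
```

Call:
{"op": "apply_moves", "data": {
  "plan": [-1,0,0,0.02,0,-1,0,0,0.06,0,-1,0,0,0.1,0,-1,0,0,0.1,0]
}}

```text
clock: 16.48
position: [485.5, -39.6, 205.9]
ee_rot: [-0.139, 0.99, -0.001, 0.008]
contact_force: [1.2, 0.3, 1.2]
gripper_width: 85.6
```

```bash
python3 - <<'E'
from h import *
snap('wrist','w12');snap('side','s12');st=arm.read_state();s=st['position'];print(s,st['contact_force'],st['gripper_width'])
P,c=cloud('w12');Q=P[:,240:320].reshape(-1,3);q=Q[(Q[:,2]>160)&(Q[:,2]<176)&(np.hypot(Q[:,0]-480,Q[:,1]+40)<110)]
r=cv2.minAreaRect(q[:,:2].astype(np.float32));print(len(q),r)
print(circ('w12',(480,-40),40,24,34))
for n,u,v in [('p1',424,214),('p2',421,248)]:
    pass
snap('top','top12')
E
```

```text
[481.24150603 -39.38057813 199.51201   ] [-0.57704149  0.27446918 -0.67789158] 85.35579701354177
3647 ((509.63824462890625, -30.3720645904541), (120.91645050048828, 20.04151725769043), 15.920615196228027)
(757, ((475.0773620605469, -40.31764221191406), 23.80759620666504), array([467.79727553, -42.46855502,  29.53046159]))
```

View pics/top12.png

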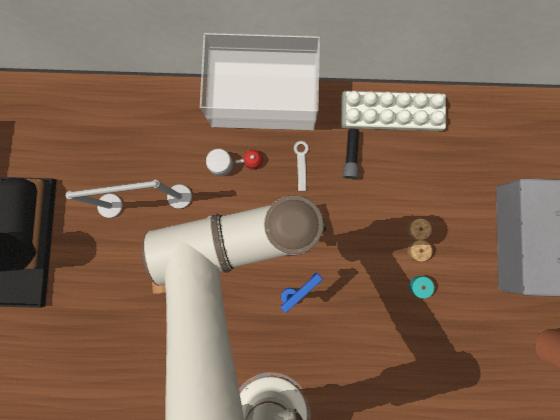

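View pics/s12.png

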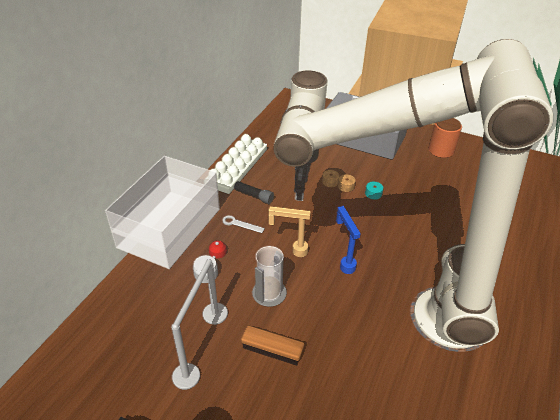

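The plug that was at (424,214) has been knocked. It's now at (421,229), close to its neighbour at (421,250). I'll re-measure both.

```bash
python3 - <<'E'
from h import *
P,c=cloud('top12')
Q=P[205:275,395:450].reshape(-1,3);q=Q[(Q[:,2]>30)&(Q[:,2]<40)][:,:2].astype(np.float32)
cr,lab,cen=cv2.kmeans(q,2,None,(3,50,.1),5,cv2.KMEANS_PP_CENTERS)
for i in (0,1):
    k=q[lab[:,0]==i];print(len(k),cv2.minEnclosingCircle(k),cen[i])
crop('top12',385,200,460,275,8,'t12c')
E
```

```text
364 ((453.5585632324219, -405.2286682128906), 30.01908302307129) [ 453.69254 -404.4158 ]
350 ((513.5597534179688, -403.6453857421875), 29.73052978515625) [ 513.6292  -402.99808]
```

View pics/t12c.png

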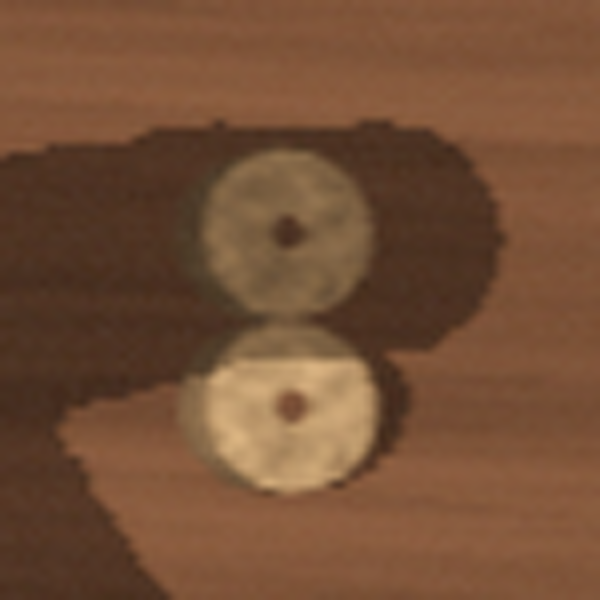

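They touch along x, so a grasp across y is free. I'm taking the nearer one at (453.6,-405.2) first.

Call:
{"op": "apply_moves", "data": {
  "plan": [-1,-0.003,-0.04,0,0,-1,-0.006,-0.08,0,0,-1,-0.009,-0.12,0,0,-1,-0.012,-0.16,-0.01,0,-1,-0.015,-0.2,-0.02,0,-1,-0.018,-0.24,-0.03,0,-1,-0.02,-0.275,-0.05,0,-1,-0.022,-0.31,-0.07,0]
}}

```text
clock: 17.3
position: [457.0, -351.4, 125.6]
ee_rot: [-0.138, 0.99, 0.001, -0.001]
contact_force: [1.0, 0.6, 0.9]
gripper_width: 85.3
```

Call:
{"op": "apply_moves", "data": {
  "plan": [-1,-0.002,-0.03,-0.02,0,-1,-0.003,-0.053,-0.05,0,-1,-0.003,-0.053,-0.07,0,-1,-0.003,-0.053,-0.07,0,-1,-0.003,-0.053,-0.07,0]
}}

```text
clock: 17.72
position: [453.4, -402.1, 55.2]
ee_rot: [-0.138, 0.99, 0.002, -0.002]
contact_force: [-0.2, -0.3, 0.1]
gripper_width: 85.5
```

```bash
python3 - <<'E'
from h import *
snap('wrist','w13');st=arm.read_state();s=st['position'];print(s,st['contact_force'],st['gripper_width'])
P,c=cloud('w13');Q=P.reshape(-1,3)
q=Q[(Q[:,2]>31)&(Q[:,2]<38)&(Q[:,1]<-365)&(Q[:,1]>-445)&(Q[:,0]>415)&(Q[:,0]<550)][:,:2].astype(np.float32)
cr,lab,cen=cv2.kmeans(q,2,None,(3,50,.1),5,cv2.KMEANS_PP_CENTERS)
for i in (0,1):
    k=q[lab[:,0]==i];print(len(k),cv2.minEnclosingCircle(k))
E
```

```text
[ 454.91563438 -402.46009571   57.29739263] [ 0.27802848 -0.73297019  1.1906803 ] 85.43751312790822
4132 ((514.5247802734375, -402.0243225097656), 31.483016967773438)
5097 ((456.02313232421875, -403.4883728027344), 29.966739654541016)
```

View pics/w13.png

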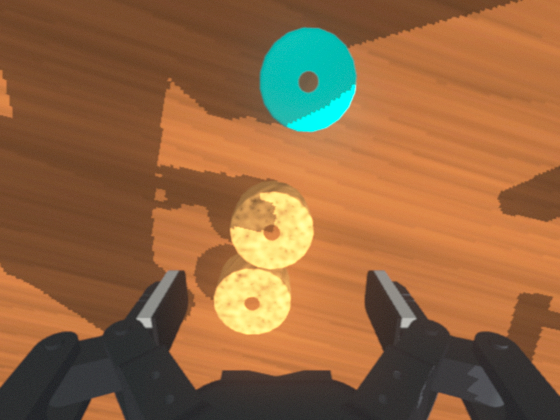

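The wrist view shows the target plug at (272,230) and the other at (252,300). The fingers are free of both.

Call:
{"op": "apply_moves", "data": {
  "plan": [-1,0.001,-0.001,-0.035,0,-1,0.001,-0.001,-0.07,0,-1,0.001,-0.001,-0.089,0,-1,0.001,-0.001,-0.089,0,-1,0.001,-0.001,-0.089,0,1,0.001,-0.001,-0.089,0,1,0.001,-0.001,-0.089,0,1,0.001,-0.001,-0.089,0]
}}

```text
clock: 18.43
position: [458.4, -404.7, -28.1]
ee_rot: [-0.139, 0.99, -0.002, 0.002]
contact_force: [0.3, 0.7, 6.2]
gripper_width: 57.9
```

Call:
{"op": "apply_moves", "data": {
  "plan": [1,0,0,0,0,1,0,0,0,0,1,0,0,0,0]
}}

```text
clock: 18.68
position: [458.3, -404.7, -28.1]
ee_rot: [-0.139, 0.99, -0.002, 0.002]
contact_force: [0.3, 2.4, 6.4]
gripper_width: 58.1
```

Call:
{"op": "apply_moves", "data": {
  "plan": [1,0,0,0.02,0,1,0,0,0.06,0,1,0,0,0.1,0,1,0,0.01,0.14,0,1,0.001,0.025,0.175,0,1,0.002,0.05,0.203,0,1,0.004,0.09,0.203,0,1,0.006,0.13,0.203,0]
}}

```text
clock: 19.35
position: [463.4, -273.4, 175.4]
ee_rot: [-0.137, 0.991, -0.001, 0.004]
contact_force: [0.9, 0.1, -1.6]
gripper_width: 58.2
```

Call:
{"op": "apply_moves", "data": {
  "plan": [1,0.002,0.04,0,0,1,0.005,0.08,0,0,1,0.007,0.12,0,0,1,0.01,0.16,0,0,1,0.012,0.2,0,0,1,0.015,0.24,0,0,1,0.017,0.28,0,0,1,0.019,0.32,0,0]
}}

```text
clock: 20.02
position: [480.9, 48.3, 173.2]
ee_rot: [-0.138, 0.99, 0.0, 0.001]
contact_force: [1.2, 0.6, -0.5]
gripper_width: 58.2
```

Call:
{"op": "apply_moves", "data": {
  "plan": [1,0.003,0.04,0,0,1,0.005,0.075,0,0,1,0.007,0.1,0,0,1,0.007,0.1,0,0,1,0.007,0.1,0,0,1,0.007,0.1,0,0]
}}

```text
clock: 20.52
position: [487.9, 146.1, 172.3]
ee_rot: [-0.138, 0.99, 0.0, 0.0]
contact_force: [-0.4, -0.3, -0.8]
gripper_width: 58.1
```

```bash
cat > meas.py <<'E'
from h import *
import sys
f=sys.argv[1]
snap('wrist','w'+f);snap('side','s'+f);st=arm.read_state();s=st['position'];print(s,st['contact_force'],st['gripper_width'])
print(fitheld('w'+f,s))
print('tube',circ('w'+f,(489,147),45,150,163))
E
python3 meas.py 14
```

```text
[488.00783889 145.35624412 172.17179906] [-0.18191878  0.50798064 -1.14071724] 58.189024268584824
(11228, (485.77850341796875, 146.04391479492188, 30.131446838378906), np.float64(-31.059819929382), np.float64(27.8793664897247), np.float64(62.9763122161379))
tube (1068, ((489.5504455566406, 147.56869506835938), 37.46912384033203), array([471.23822943, 141.9523161 , 156.47522185]))
```

View pics/w14.png

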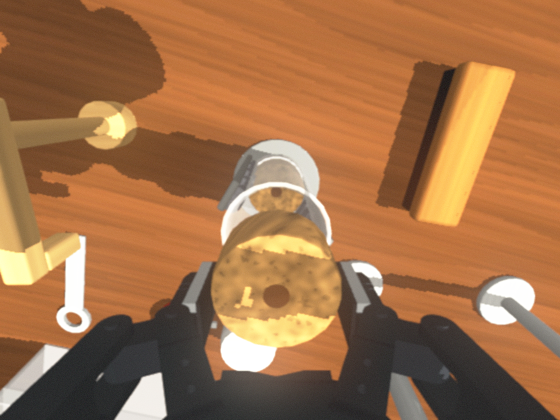

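Call:
{"op": "apply_moves", "data": {
  "plan": [1,0.0038,0.0015,-0.012,0,1,0.0038,0.0015,-0.026,0,1,0.0038,0.0015,-0.036,0,1,0.0038,0.0015,-0.036,0,1,0.0038,0.0015,-0.036,0]
}}

```text
clock: 21.03
position: [491.8, 146.9, 135.5]
ee_rot: [-0.138, 0.99, -0.0, -0.0]
contact_force: [0.4, -0.5, -0.6]
gripper_width: 58.0
```

```bash
python3 meas.py 15
```

```text
[492.54046297 147.63343993 136.46945765] [-0.74276105  0.12313454 -0.60709949] 58.28626998936592
(8320, (489.37835693359375, 147.40658569335938, 29.270553588867188), np.float64(-31.802626651307534), np.float64(25.727786777357505), np.float64(62.058750590239754))
tube (1564, ((488.7812805175781, 147.471923828125), 37.59256362915039), array([471.58243797, 142.67052908, 156.36088726]))
```

Call:
{"op": "apply_moves", "data": {
  "plan": [1,0,0,-0.006,0,1,0,0,-0.012,0,1,0,0,-0.018,0,1,0,0,-0.018,0]
}}

```text
clock: 21.47
position: [490.9, 147.3, 116.1]
ee_rot: [-0.138, 0.99, -0.0, -0.001]
contact_force: [-0.5, 0.6, -0.1]
gripper_width: 58.4
```

Call:
{"op": "apply_moves", "data": {
  "plan": [1,0,0,0,0,-1,0,0,0,0,-1,0,0,0,0,-1,0,0,0,0,-1,0,0,0,0,-1,0,0,0,0,-1,0,0,0.02,0,-1,0,0,0.055,0]
}}

```text
clock: 22.13
position: [489.2, 146.4, 169.6]
ee_rot: [-0.138, 0.99, -0.002, -0.005]
contact_force: [1.1, 1.0, 0.0]
gripper_width: 85.6
```

Call:
{"op": "apply_moves", "data": {
  "plan": [-1,-0.001,-0.01,0.005,0,-1,-0.002,-0.04,0.005,0,-1,-0.003,-0.08,0.005,0,-1,-0.005,-0.12,0.005,0,-1,-0.007,-0.16,0.005,0,-1,-0.009,-0.186,0.005,0,-1,-0.009,-0.186,0.005,0,-1,-0.009,-0.186,0.005,0]
}}

```text
clock: 22.8
position: [482.9, -39.5, 178.0]
ee_rot: [-0.137, 0.991, 0.0, 0.0]
contact_force: [0.5, 1.0, -0.0]
gripper_width: 85.6
```

```bash
cat > tam.py <<'E'
from h import *
import sys
f=sys.argv[1]
snap('wrist','w'+f);snap('side','s'+f);st=arm.read_state();s=st['position'];print(s,st['contact_force'],st['gripper_width'],R.from_quat(st['ee_rot']).as_matrix().round(4)[:2,1])
P,c=cloud('w'+f);Q=P[150:390,230:330].reshape(-1,3);q=Q[(Q[:,2]>162)&(Q[:,2]<176)&(np.hypot(Q[:,0]-s[0],Q[:,1]-s[1])<100)]
r=cv2.minAreaRect(q[:,:2].astype(np.float32));print(len(q),r)
print('foot',circ('w'+f,s[:2],40,24,34))
E
python3 tam.py 16; python3 -c "
from h import *
crop('s16',220,180,340,300,5,'s16c')"
```

```text
[483.21549675 -37.95131619 177.88568734] [-0.04257411 -0.63036321  0.30726925] 85.62965128215797 [-0.2742  0.9617]
4489 ((510.30023193359375, -30.091100692749023), (121.80207061767578, 20.034448623657227), 15.925761222839355)
foot (898, ((475.19122314453125, -40.24073791503906), 23.83937644958496), array([468.03184573, -42.21851893,  29.51241815]))
```

View pics/s16c.png

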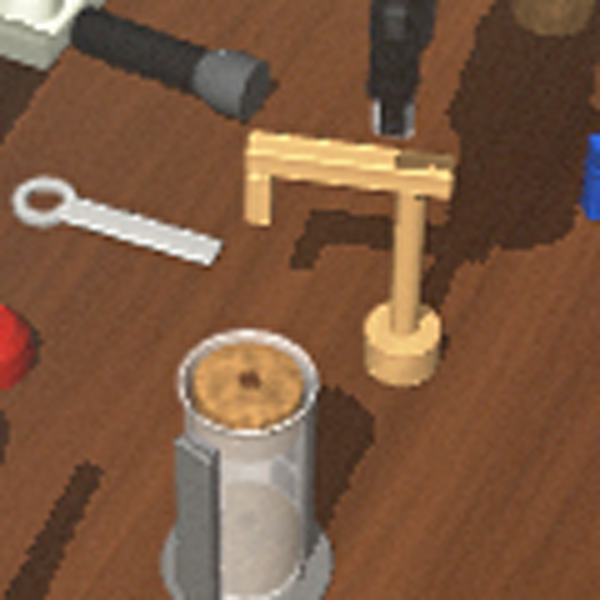

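View pics/w16.png

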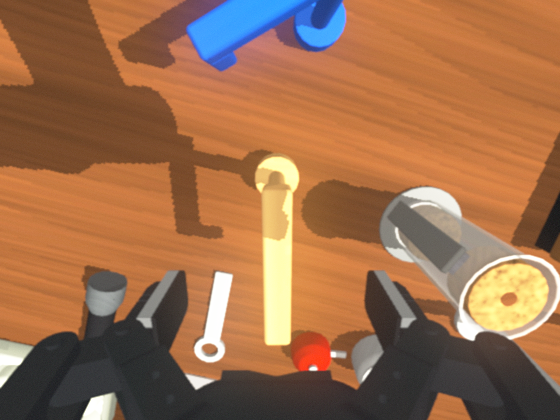

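The second plug is in the mouth and the first is at the bottom. The tamper's shaft is at (475,-40), so I'm re-centring and gripping it.

Call:
{"op": "apply_moves", "data": {
  "plan": [-1,-0.008,-0.0023,-0.03,0,-1,-0.008,-0.0023,-0.06,0,-1,-0.008,-0.0023,-0.0795,0,-1,-0.008,-0.0023,-0.0795,0,-1,-0.008,-0.0023,-0.0795,0,1,-0.008,-0.0023,-0.0795,0,1,-0.008,-0.0023,-0.0795,0,1,-0.008,-0.0023,-0.0795,0]
}}

```text
clock: 23.57
position: [476.2, -40.0, 99.7]
ee_rot: [-0.139, 0.99, 0.0, 0.002]
contact_force: [-0.1, 0.2, 0.4]
gripper_width: 51.6
```

Call:
{"op": "apply_moves", "data": {
  "plan": [1,0,0,0,0,1,0,0,0,0,1,0,0,0,0,1,0,0,0,0,1,0,0,0,0,1,0,0,0,0,1,0,0,0,0]
}}

```text
clock: 24.15
position: [475.6, -40.6, 98.9]
ee_rot: [-0.139, 0.99, -0.0, 0.001]
contact_force: [-0.8, -1.0, 4.9]
gripper_width: 19.5
```

Call:
{"op": "apply_moves", "data": {
  "plan": [1,0,0,0.02,0,1,0,0,0.06,0,1,0,0,0.1,0,1,0,0,0.14,0,1,0,0,0.18,0,1,0.002,0.02,0.195,0,1,0.005,0.06,0.195,0,1,0.008,0.1,0.195,0]
}}

```text
clock: 24.82
position: [482.5, 60.2, 293.6]
ee_rot: [-0.137, 0.991, 0.001, 0.0]
contact_force: [1.1, -0.0, -3.4]
gripper_width: 19.4
```

Call:
{"op": "apply_moves", "data": {
  "plan": [1,0.003,0.04,0,0,1,0.006,0.075,0,0,1,0.007,0.0865,0,0,1,0.007,0.0865,0,0,1,0.007,0.0865,0,0,1,0.007,0.0865,0,0]
}}

```text
clock: 25.32
position: [489.4, 145.1, 292.3]
ee_rot: [-0.138, 0.99, -0.0, -0.001]
contact_force: [0.1, 0.3, -2.7]
gripper_width: 19.3
```

```bash
cat > over.py <<'E'
from h import *
import sys
f=sys.argv[1]
snap('wrist','w'+f);snap('side','s'+f);st=arm.read_state();s=st['position'];print(s,st['contact_force'],st['gripper_width'])
zf=s[2]-98.4
print('foot',circ('w'+f,s[:2],35,zf+22,zf+36)); print('tube',circ('w'+f,(489,147),45,150,163))
E
python3 over.py 17
```

```text
[489.7141953  144.76389581 292.96602258] [ 0.53896164  0.61080001 -2.20913853] 19.353190668788834
foot (1669, ((488.72406005859375, 145.69992065429688), 23.96813201904297), array([483.27007569, 144.01869826, 223.06281926]))
tube (1448, ((490.09844970703125, 147.42095947265625), 37.652923583984375), array([475.45226677, 144.49865013, 156.37124655]))
```

Call:
{"op": "apply_moves", "data": {
  "plan": [1,0.0012,0.0017,-0.02,0,1,0.0012,0.0017,-0.032,0,1,0.0012,0.0017,-0.037,0,1,0.0012,0.0017,-0.043,0,1,0.0012,0.0017,-0.05,0,1,0.0012,0.0017,-0.058,0,1,0.0012,0.0017,-0.066,0,1,0.0012,0.0017,-0.074,0]
}}

```text
clock: 26.08
position: [492.1, 147.7, 219.9]
ee_rot: [-0.139, 0.99, 0.0, 0.001]
contact_force: [0.5, 0.7, 0.0]
gripper_width: 19.3
```

Call:
{"op": "apply_moves", "data": {
  "plan": [1,0,0,-0.01,0,1,0,0,-0.02,0,1,0,0,-0.03,0,1,0,0,-0.038,0,1,0,0,-0.043,0,1,0,0,-0.047,0,1,0,0,-0.05,0,1,0,0,-0.05,0]
}}

```text
clock: 26.75
position: [493.8, 148.1, 174.8]
ee_rot: [-0.139, 0.99, -0.0, 0.004]
contact_force: [-4.6, -0.7, 23.2]
gripper_width: 19.0
```

Call:
{"op": "apply_moves", "data": {
  "plan": [1,0,0,-0.003,0,1,0,0,-0.003,0,1,0,0,-0.003,0]
}}

```text
clock: 27.0
position: [495.7, 148.7, 174.7]
ee_rot: [-0.14, 0.99, 0.0, 0.007]
contact_force: [-5.1, -1.2, 33.3]
gripper_width: 19.4
```

Call:
{"op": "apply_moves", "data": {
  "plan": [1,0,0,0.01,0,1,0,0,0.03,0,1,0,0,0.06,0,1,0,0,0.1,0,1,0,0,0.135,0,1,0,0,0.137,0,1,-0.002,-0.03,0.137,0,1,-0.003,-0.07,0.137,0]
}}

```text
clock: 27.67
position: [487.5, 79.0, 301.6]
ee_rot: [-0.14, 0.99, 0.001, -0.001]
contact_force: [0.5, -1.2, -3.5]
gripper_width: 18.9
```

Call:
{"op": "apply_moves", "data": {
  "plan": [1,-0.002,-0.04,0,0,1,-0.004,-0.08,0,0,1,-0.006,-0.115,-0.005,0,1,-0.007,-0.117,-0.04,0,1,-0.007,-0.117,-0.08,0,1,-0.007,-0.117,-0.12,0,1,-0.007,-0.117,-0.15,0,1,-0.007,-0.117,-0.17,0]
}}

```text
clock: 28.33
position: [477.1, -40.0, 128.1]
ee_rot: [-0.138, 0.99, 0.0, -0.005]
contact_force: [-0.2, 0.0, -2.7]
gripper_width: 19.4
```

Call:
{"op": "apply_moves", "data": {
  "plan": [1,0,0,-0.012,0,1,0,0,-0.022,0,1,0,0,-0.027,0,1,0,0,-0.03,0,1,0,0,-0.031,0,1,0,0,-0.031,0]
}}

```text
clock: 28.83
position: [481.2, -39.3, 102.2]
ee_rot: [-0.138, 0.99, 0.0, -0.0]
contact_force: [-0.9, -0.2, -2.3]
gripper_width: 19.4
```

Call:
{"op": "apply_moves", "data": {
  "plan": [1,0,0,-0.002,0,1,0,0,-0.004,0,1,0,0,-0.005,0,1,0,0,-0.005,0]
}}

```text
clock: 29.17
position: [482.2, -39.3, 99.0]
ee_rot: [-0.139, 0.99, -0.0, 0.001]
contact_force: [-2.4, 0.4, 5.9]
gripper_width: 19.1
```

Call:
{"op": "apply_moves", "data": {
  "plan": [1,0,0,0.001,0,0.3,0,0,0.001,0,-0.2,0,0,0.001,0,-1,0,0,0.001,0,-1,0,0,0.001,0,-1,0,0,0.001,0,-1,0,0,0.001,0,-1,0,0,0.001,0]
}}

```text
clock: 29.83
position: [481.2, -39.4, 98.2]
ee_rot: [-0.138, 0.99, -0.0, -0.0]
contact_force: [-0.1, 0.9, -1.0]
gripper_width: 85.9
```

Call:
{"op": "apply_moves", "data": {
  "plan": [-1,0,0,0.02,0,-1,0,0,0.06,0,-1,0,0,0.1,0,-1,0,0,0.1,0]
}}

```text
clock: 30.17
position: [486.5, -39.2, 206.4]
ee_rot: [-0.139, 0.99, -0.001, 0.008]
contact_force: [1.3, -0.0, 0.4]
gripper_width: 85.1
```

```bash
python3 - <<'E'
from h import *
snap('top','top18');snap('side','s18');print(arm.read_state()['position'])
P,c=cloud('top18')
for n,u,v in [('a',421,229),('turq',423,287)]: print(n,zcirc('top18',(u-20,v-20,u+20,v+20),30,40))
crop('s18',220,170,400,300,4,'s18c')
E
```

```text
[482.20645013 -39.00580995 200.00366926]
a (353, 513.3423461914062, -403.24163818359375, 29.747760772705078, array([ 513.40319981, -402.96457776,   34.85437066]))
turq (366, 352.87969970703125, -410.2423400878906, 30.253232955932617, array([ 353.20775304, -410.03100126,   35.08998113]))
```

View pics/s18c.png

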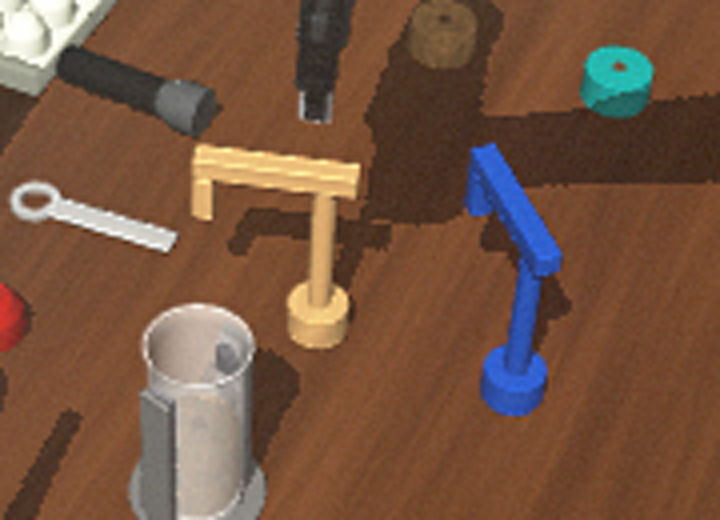

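View pics/top18.png

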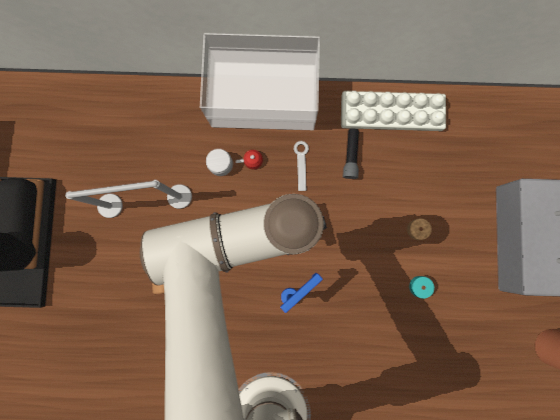

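The last plug is undisturbed at (513,-403), pixel (421,229). I'm fetching it.

Call:
{"op": "apply_moves", "data": {
  "plan": [-1,0.004,-0.04,0,0,-1,0.008,-0.08,0,0,-1,0.012,-0.12,0,0,-1,0.016,-0.16,-0.01,0,-1,0.02,-0.2,-0.02,0,-1,0.024,-0.24,-0.03,0,-1,0.028,-0.275,-0.05,0,-1,0.03,-0.31,-0.07,0]
}}

```text
clock: 30.93
position: [510.7, -351.2, 126.1]
ee_rot: [-0.138, 0.99, 0.0, -0.001]
contact_force: [0.5, 0.4, -0.2]
gripper_width: 85.3
```

Call:
{"op": "apply_moves", "data": {
  "plan": [-1,0.002,-0.03,-0.02,0,-1,0.004,-0.052,-0.05,0,-1,0.004,-0.052,-0.07,0,-1,0.004,-0.052,-0.07,0,-1,0.004,-0.052,-0.07,0,-1,0.004,-0.052,-0.07,0]
}}

```text
clock: 31.43
position: [515.7, -401.2, 58.9]
ee_rot: [-0.139, 0.99, -0.0, 0.0]
contact_force: [0.2, -1.0, 0.4]
gripper_width: 85.1
```

```bash
python3 - <<'E'
from h import *
snap('wrist','w19');st=arm.read_state();s=st['position'];print(s,st['contact_force'],st['gripper_width'])
print(circ('w19',(515,-402),40,31,38))
E
```

```text
[ 516.26714848 -401.1849822    59.86145207] [0.23927658 0.67959972 0.46198215] 85.82159149433573
(5018, ((516.0328369140625, -402.37689208984375), 29.83115005493164), array([ 514.51982435, -402.78346796,   34.6301209 ]))
```

View pics/w19.png

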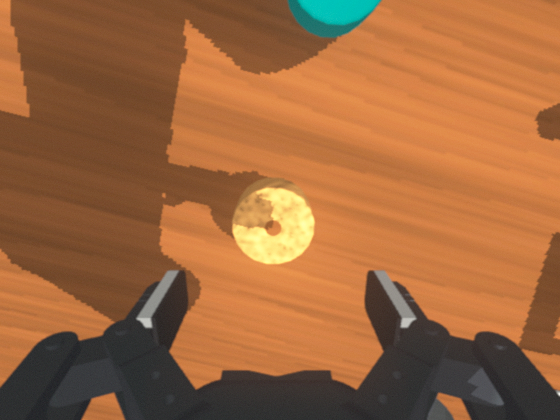

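The plug at (273,226) is centred. I'm descending and gripping it.

Call:
{"op": "apply_moves", "data": {
  "plan": [-1,-0.001,-0.001,-0.035,0,-1,-0.001,-0.001,-0.07,0,-1,-0.001,-0.001,-0.09,0,-1,-0.001,-0.001,-0.09,0,-1,-0.001,-0.001,-0.09,0,1,-0.001,-0.001,-0.09,0,1,-0.001,-0.001,-0.09,0,1,-0.001,-0.001,-0.09,0]
}}

```text
clock: 32.15
position: [516.5, -403.3, -28.3]
ee_rot: [-0.139, 0.99, -0.002, 0.002]
contact_force: [0.1, 0.9, -0.4]
gripper_width: 57.9
```

Call:
{"op": "apply_moves", "data": {
  "plan": [1,0,0,0,0,1,0,0,0,0,1,0,0,0,0]
}}

```text
clock: 32.4
position: [516.5, -403.3, -28.4]
ee_rot: [-0.139, 0.99, -0.002, 0.002]
contact_force: [1.0, 2.0, 6.7]
gripper_width: 57.9
```

Call:
{"op": "apply_moves", "data": {
  "plan": [1,0,0,0.02,0,1,0,0,0.06,0,1,0,0,0.1,0,1,0,0.01,0.14,0,1,-0.001,0.025,0.175,0,1,-0.002,0.05,0.203,0,1,-0.004,0.09,0.203,0,1,-0.006,0.13,0.203,0]
}}

```text
clock: 33.07
position: [509.2, -272.0, 174.8]
ee_rot: [-0.137, 0.991, -0.001, 0.003]
contact_force: [-0.1, 0.9, -1.7]
gripper_width: 58.5
```

Call:
{"op": "apply_moves", "data": {
  "plan": [1,-0.002,0.04,0,0,1,-0.004,0.08,0,0,1,-0.006,0.12,0,0,1,-0.008,0.16,0,0,1,-0.01,0.2,0,0,1,-0.012,0.24,0,0,1,-0.014,0.28,0,0,1,-0.016,0.32,0,0]
}}

```text
clock: 33.73
position: [491.6, 49.6, 172.5]
ee_rot: [-0.138, 0.99, 0.0, 0.001]
contact_force: [1.6, -0.1, -0.7]
gripper_width: 58.3
```

Call:
{"op": "apply_moves", "data": {
  "plan": [1,-0.001,0.04,0,0,1,-0.002,0.075,0,0,1,-0.002,0.098,0,0,1,-0.002,0.098,0,0,1,-0.002,0.098,0,0,1,-0.002,0.098,0,0]
}}

```text
clock: 34.23
position: [489.9, 145.4, 171.7]
ee_rot: [-0.138, 0.99, 0.0, 0.0]
contact_force: [-0.7, -0.2, -1.2]
gripper_width: 57.6
```

```bash
python3 meas.py 20
```

```text
[490.01384059 144.65487439 171.48890154] [-0.07599417  0.31868165 -0.79839141] 58.113905904282205
(11227, (489.8629150390625, 145.5090789794922, 30.357192993164062), np.float64(-29.35246020587472), np.float64(29.78841905940943), np.float64(63.26686586396107))
tube (1180, ((489.70904541015625, 147.555908203125), 37.63337707519531), array([472.48567451, 143.88089265, 156.26943988]))
```

Call:
{"op": "apply_moves", "data": {
  "plan": [1,-0.0003,0.002,-0.012,0,1,-0.0003,0.002,-0.026,0,1,-0.0003,0.002,-0.036,0,1,-0.0003,0.002,-0.036,0,1,-0.0003,0.002,-0.036,0]
}}

```text
clock: 34.75
position: [489.8, 146.8, 135.0]
ee_rot: [-0.138, 0.99, -0.0, -0.0]
contact_force: [0.3, 0.5, -0.7]
gripper_width: 58.4
```

```bash
python3 meas.py 21
```

```text
[490.53679076 147.52026534 135.92583994] [-0.19619346  0.37266367 -0.68194371] 58.140624500293605
(9682, (489.5144958496094, 147.6547393798828, 29.250497817993164), np.float64(-29.763801304088343), np.float64(28.105456826819626), np.float64(62.242892460090616))
tube (1526, ((487.5616455078125, 147.03759765625), 37.76759719848633), array([471.25470367, 141.84395084, 156.34027704]))
```

Call:
{"op": "apply_moves", "data": {
  "plan": [1,-0.0005,-0.0003,-0.006,0,1,-0.0005,-0.0003,-0.012,0,1,-0.0005,-0.0003,-0.018,0,1,-0.0005,-0.0003,-0.018,0]
}}

```text
clock: 35.18
position: [488.9, 146.9, 115.8]
ee_rot: [-0.138, 0.99, -0.0, -0.001]
contact_force: [1.5, -0.5, -1.1]
gripper_width: 58.3
```

Call:
{"op": "apply_moves", "data": {
  "plan": [1,0,0,0,0,-1,0,0,0,0,-1,0,0,0,0,-1,0,0,0,0,-1,0,0,0,0,-1,0,0,0,0,-1,0,0,0.02,0,-1,0,0,0.055,0]
}}

```text
clock: 35.85
position: [486.6, 146.0, 169.2]
ee_rot: [-0.138, 0.99, -0.002, -0.005]
contact_force: [0.9, -0.1, -0.1]
gripper_width: 85.6
```

Call:
{"op": "apply_moves", "data": {
  "plan": [-1,-0.001,-0.01,0.006,0,-1,-0.003,-0.04,0.006,0,-1,-0.005,-0.08,0.006,0,-1,-0.007,-0.12,0.006,0,-1,-0.01,-0.16,0.006,0,-1,-0.013,-0.187,0.006,0,-1,-0.013,-0.187,0.006,0,-1,-0.013,-0.187,0.006,0]
}}

```text
clock: 36.52
position: [476.3, -40.9, 178.5]
ee_rot: [-0.137, 0.991, 0.0, 0.0]
contact_force: [-0.4, 0.6, 0.6]
gripper_width: 85.1
```

```bash
python3 tam.py 22; python3 -c "
from h import *
crop('s22',220,180,340,300,5,'s22c')"
```

```text
[476.59427506 -39.44581301 178.4209417 ] [-0.44501482 -0.90410761  0.60262526] 85.33636366312174 [-0.2741  0.9617]
4294 ((513.6596069335938, -29.102535247802734), (122.91992950439453, 20.078523635864258), 15.903984069824219)
foot (945, ((478.1528625488281, -39.27784729003906), 23.801151275634766), array([471.99446189, -40.90401823,  29.58725297]))
```

View pics/s22c.png

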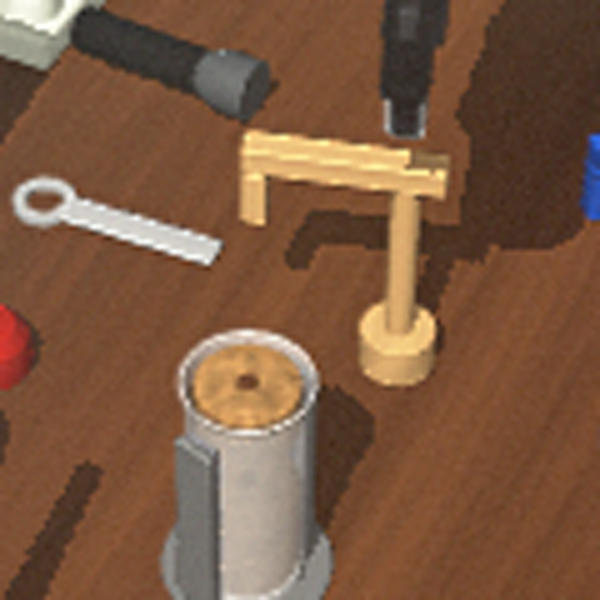

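The third plug is in the mouth on top of the column. I'm gripping the tamper again.

Call:
{"op": "apply_moves", "data": {
  "plan": [-1,0.0015,0.0002,-0.03,0,-1,0.0015,0.0002,-0.06,0,-1,0.0015,0.0002,-0.0795,0,-1,0.0015,0.0002,-0.0795,0,-1,0.0015,0.0002,-0.0795,0,1,0.0015,0.0002,-0.0795,0,1,0.0015,0.0002,-0.0795,0,1,0.0015,0.0002,-0.0795,0]
}}

```text
clock: 37.28
position: [479.1, -39.0, 100.2]
ee_rot: [-0.139, 0.99, 0.0, 0.002]
contact_force: [0.9, -0.6, -0.5]
gripper_width: 51.6
```

Call:
{"op": "apply_moves", "data": {
  "plan": [1,0,0,0,0,1,0,0,0,0,1,0,0,0,0,1,0,0,0,0,1,0,0,0,0,1,0,0,0,0,1,0,0,0,0]
}}

```text
clock: 37.87
position: [478.5, -39.5, 99.4]
ee_rot: [-0.139, 0.99, -0.0, 0.001]
contact_force: [-1.2, -0.9, 6.1]
gripper_width: 19.3
```

Call:
{"op": "apply_moves", "data": {
  "plan": [1,0,0,0.02,0,1,0,0,0.06,0,1,0,0,0.1,0,1,0,0,0.14,0,1,0,0,0.18,0,1,0.002,0.02,0.195,0,1,0.005,0.06,0.195,0,1,0.007,0.1,0.195,0]
}}

```text
clock: 38.53
position: [484.5, 61.4, 294.0]
ee_rot: [-0.137, 0.991, 0.001, 0.0]
contact_force: [1.1, -0.1, -2.8]
gripper_width: 19.2
```

Call:
{"op": "apply_moves", "data": {
  "plan": [1,0.002,0.04,0,0,1,0.005,0.075,0,0,1,0.006,0.087,0,0,1,0.006,0.087,0,0,1,0.006,0.087,0,0,1,0.006,0.087,0,0]
}}

```text
clock: 39.03
position: [490.3, 146.7, 292.8]
ee_rot: [-0.138, 0.99, -0.0, -0.001]
contact_force: [-0.7, -0.8, -1.9]
gripper_width: 19.1
```

```bash
python3 over.py 23
```

```text
[490.59273108 146.36849881 293.44865897] [ 0.33082033 -0.48243127 -2.71385744] 19.130328312577138
foot (1661, ((489.7386779785156, 147.41493225097656), 24.077486038208008), array([484.32743747, 145.66657152, 223.09156804]))
tube (1484, ((490.1899719238281, 147.63787841796875), 37.63770294189453), array([475.92792015, 144.0054957 , 156.06889841]))
```

Call:
{"op": "apply_moves", "data": {
  "plan": [1,0.0005,0,-0.02,0,1,0.0005,0,-0.032,0,1,0.0005,0,-0.037,0,1,0.0005,0,-0.044,0,1,0.0005,0,-0.052,0,1,0.0005,0,-0.06,0,1,0.0005,0,-0.068,0,1,0.0005,0,-0.075,0]
}}

```text
clock: 39.8
position: [491.4, 147.2, 218.2]
ee_rot: [-0.138, 0.99, -0.0, 0.0]
contact_force: [0.4, -1.1, 1.6]
gripper_width: 19.4
```

Call:
{"op": "apply_moves", "data": {
  "plan": [1,0,0,-0.005,0,1,0,0,-0.01,0,1,0,0,-0.014,0,1,0,0,-0.018,0,1,0,0,-0.018,0,1,0,0,-0.018,0]
}}

```text
clock: 40.3
position: [496.7, 148.2, 210.2]
ee_rot: [-0.14, 0.99, 0.0, 0.008]
contact_force: [-5.2, -3.2, 30.1]
gripper_width: 19.4
```

Call:
{"op": "apply_moves", "data": {
  "plan": [1,0,0,-0.001,0,1,0,0,-0.001,0,1,0,0,-0.001,0,1,0,0,-0.001,0,1,0,0,-0.001,0,1,0,0,-0.001,0]
}}

```text
clock: 40.8
position: [496.9, 148.2, 210.2]
ee_rot: [-0.14, 0.99, 0.0, 0.009]
contact_force: [-6.1, -2.6, 34.0]
gripper_width: 19.2
```

Call:
{"op": "apply_moves", "data": {
  "plan": [1,0,0,0.008,0,1,0,0,0.025,0,1,0,0,0.055,0,1,0,0,0.09,0,1,0,0,0.12,0,1,0,0,0.14,0,1,0,0,0.14,0,1,0,0,0.14,0]
}}

```text
clock: 41.47
position: [491.3, 148.3, 339.4]
ee_rot: [-0.138, 0.99, 0.001, 0.0]
contact_force: [-0.2, -0.6, -3.8]
gripper_width: 19.0
```

```bash
python3 over.py 24; python3 - <<'E'
from h import *
st=arm.read_state();s=st['position'];print(R.from_quat(st['ee_rot']).as_matrix().round(3)[:2,1])
P,c=cloud('w24');Q=P.reshape(-1,3)
q=Q[(np.hypot(Q[:,0]-489.5,Q[:,1]-147.4)<22)&(Q[:,2]<150)&(Q[:,2]>20)];print('in tube z',len(q),np.percentile(q[:,2],[5,50,95]))
# held bar relative to TCP
q=P[150:390,230:330].reshape(-1,3);q=q[(abs(q[:,2]-s[2]-71)<8)]
print(len(q),cv2.minAreaRect(q[:,:2].astype(np.float32)),q[:,2].mean()-s[2])
# rail
q=Q[(Q[:,2]>205)&(Q[:,2]<240)&(Q[:,1]>240)&(Q[:,0]<640)&(Q[:,0]>500)];r=cv2.minAreaRect(q[:,:2].astype(np.float32));print('rail',len(q),r,cv2.boxPoints(r).tolist(),q[:,2].max())
E
```

```text
[490.36527887 147.604708   337.18972744] [-0.51316812 -0.24519149 -3.45938703] 19.339262690733303
foot (1713, ((485.97735595703125, 148.2481231689453), 23.918424606323242), array([480.62626941, 146.63639199, 269.88646996]))
tube (479, ((490.03125, 147.3148956298828), 37.56623458862305), array([477.03960852, 142.51135981, 156.06404811]))
[-0.274  0.962]
in tube z 438 [109.6998247  111.10403139 112.39167762]
6893 ((494.86358642578125, 154.8810577392578), (63.16672897338867, 42.14154052734375), 28.944313049316406) 72.2013498096021
rail 2356 ((574.2986450195312, 380.03338623046875), (17.59877586364746, 217.83175659179688), 9.394556999206543) [[547.8386840820312, 486.0521240234375], [583.3958129882812, 271.1419677734375], [600.7586059570312, 274.0146484375], [565.2014770507812, 488.9248046875]] 228.85674822773973
```

View pics/w24.png

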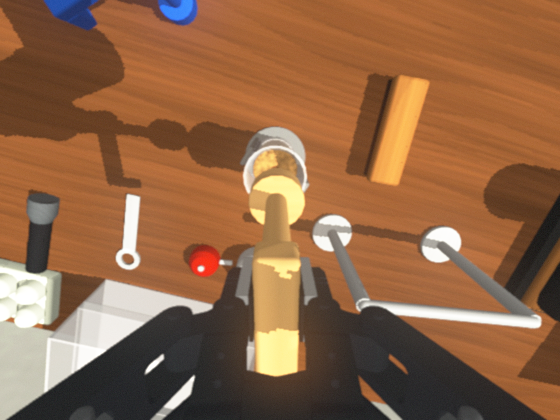

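View pics/s24.png

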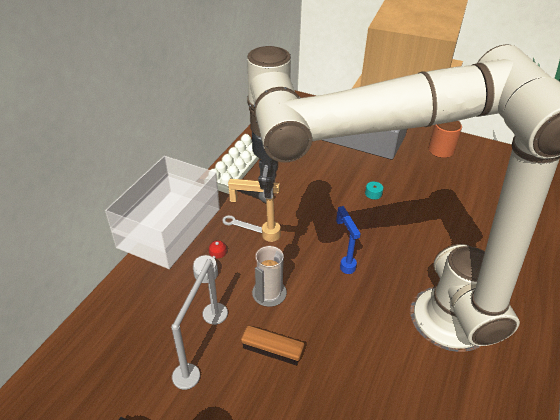

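All three plugs are seated: the stack top measures 111 mm, and the last press was 34 N. Now to the rail: mid (574,380) in the wrist frame, yaw 9.4°. The crook faces away from the robot, so the shaft goes on the near side.

Call:
{"op": "apply_moves", "data": {
  "plan": [1,0.006,0.03,0,-1,1,0.013,0.065,0,-2,1,0.02,0.1,0,-4,1,0.027,0.135,0,-5.5,1,0.034,0.17,0,-6.5,1,0.04,0.205,0,-6.5,1,0.044,0.224,0,-6.5,1,0.044,0.224,0,-6.5]
}}

```text
clock: 42.23
position: [534.8, 375.5, 334.0]
ee_rot: [-0.084, 0.996, -0.002, -0.003]
contact_force: [-0.2, -0.1, -2.7]
gripper_width: 19.3
```

Call:
{"op": "apply_moves", "data": {
  "plan": [1,0,0,0,0,1,0,0,0,0,1,0,0,0,0]
}}

```text
clock: 42.48
position: [535.2, 370.4, 339.3]
ee_rot: [-0.082, 0.997, -0.0, -0.0]
contact_force: [0.2, -1.3, -1.9]
gripper_width: 18.9
```

```bash
python3 - <<'E'
from h import *
snap('wrist','w25');snap('side','s25');st=arm.read_state();s=st['position'];print(s,st['contact_force'],st['gripper_width'],R.from_quat(st['ee_rot']).as_matrix().round(3)[:2,1])
zf=s[2]-99.4
print('foot',circ('w25',s[:2],35,zf+22,zf+36))
P,c=cloud('w25');Q=P.reshape(-1,3)
q=Q[(Q[:,2]>205)&(Q[:,2]<232)&(Q[:,1]>260)&(Q[:,1]<500)&(Q[:,0]<640)&(Q[:,0]>540)];print('rail',len(q),cv2.minAreaRect(q[:,:2].astype(np.float32)),q[:,2].max())
crop('s25',130,180,300,360,3,'s25c')
E
```

```text
[535.34608364 370.42823167 340.17204526] [-0.20204553 -0.03148417 -2.64288014] 19.49327485860935 [-0.162  0.987]
foot (1702, ((529.9558715820312, 370.6753234863281), 23.792274475097656), array([524.37827722, 369.81977254, 269.98659918]))
rail 2501 ((574.9238891601562, 380.9096984863281), (18.43465805053711, 218.06390380859375), 9.47313404083252) 229.1386862348616
```

View pics/w25.png

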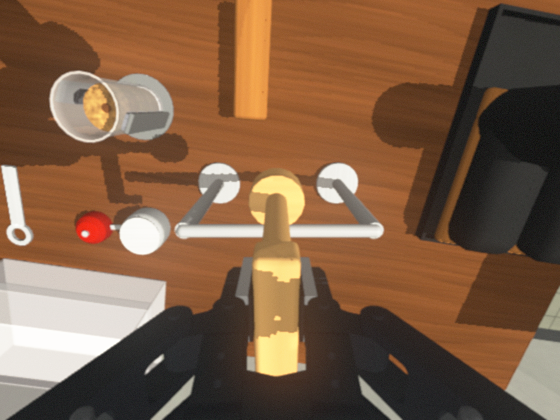

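View pics/s25.png

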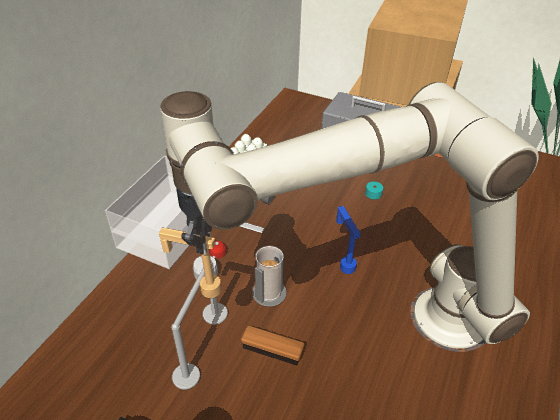

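The foot is 46 mm on the robot's side of the bar and centred along it. In the image, the rail runs from (182,231) to (377,231) and the foot is at (277,200). I'm descending.

Call:
{"op": "apply_moves", "data": {
  "plan": [1,0,0,-0.015,0,1,0,0,-0.04,0,1,0,0,-0.065,0,1,0,0,-0.09,0,1,0,0,-0.115,0,1,0,0,-0.135,0,1,0,0,-0.148,0,1,0,0,-0.15,0]
}}

```text
clock: 43.25
position: [533.9, 369.6, 186.8]
ee_rot: [-0.081, 0.997, -0.002, -0.002]
contact_force: [-1.3, -0.5, -3.4]
gripper_width: 19.3
```

Call:
{"op": "apply_moves", "data": {
  "plan": [1,0,0,-0.003,0,1,0,0,-0.006,0,1,0,0,-0.006,0,1,0,0,-0.006,0]
}}

```text
clock: 43.58
position: [535.8, 371.8, 184.8]
ee_rot: [-0.082, 0.997, 0.001, 0.001]
contact_force: [-0.5, 0.2, -2.5]
gripper_width: 19.2
```

```bash
python3 - <<'E'
from h import *
snap('wrist','w26');snap('side','s26');st=arm.read_state();s=st['position'];print(s,st['contact_force'],st['gripper_width'])
crop('s26',140,200,260,320,6,'s26c')
E
```

```text
[535.71591059 371.81835596 184.69796793] [-0.16963937 -0.17922923 -2.72461213] 19.016841080414885
```

View pics/s26c.png

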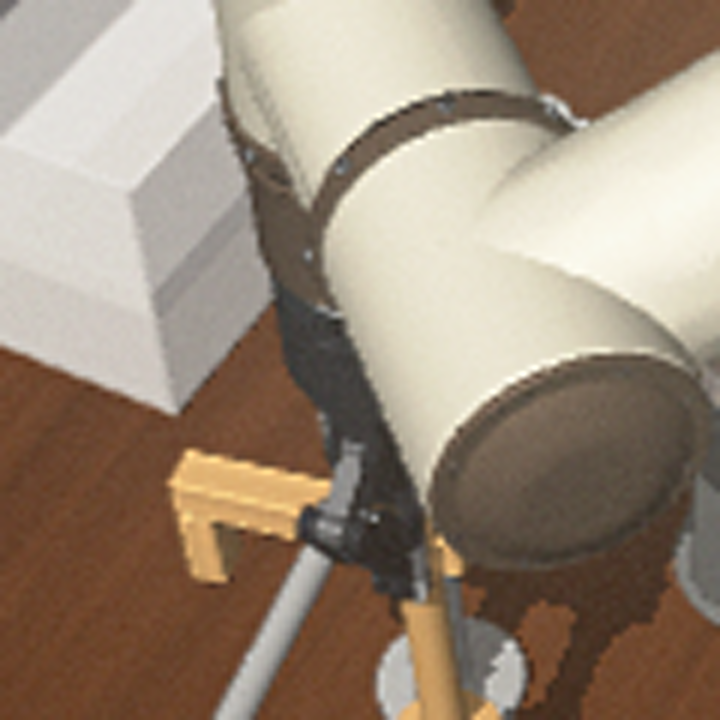

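View pics/w26.png

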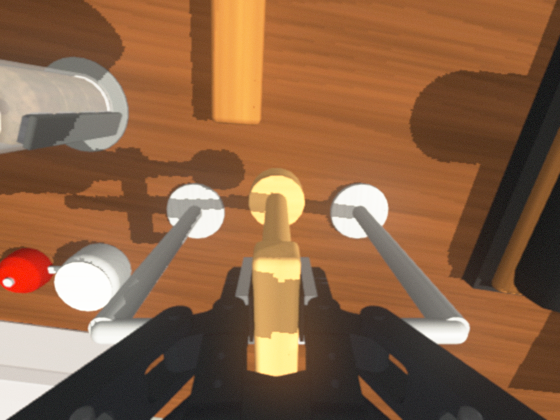

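The crook straddles the rail and there is no lateral contact. I'm lowering the last 8 mm onto the bar.

Call:
{"op": "apply_moves", "data": {
  "plan": [1,0,0,-0.003,0,1,0,0,-0.006,0,1,0,0,-0.008,0,1,0,0,-0.008,0,1,0,0,-0.008,0]
}}

```text
clock: 44.1
position: [535.6, 371.8, 177.2]
ee_rot: [-0.082, 0.997, 0.0, 0.001]
contact_force: [-3.4, -0.3, 4.9]
gripper_width: 19.2
```

It's resting on the bar. Releasing.

Call:
{"op": "apply_moves", "data": {
  "plan": [0.4,0,0,0,0,0,0,0,0,0,-0.5,0,0,0,0,-1,0,0,0,0,-1,0,0,0,0,-1,0,0,0,0,-1,0,0,0,0,-1,0,0,0,0]
}}

```text
clock: 44.77
position: [535.4, 371.6, 175.7]
ee_rot: [-0.082, 0.997, -0.0, 0.0]
contact_force: [-0.4, 0.1, 0.1]
gripper_width: 85.4
```

```bash
python3 - <<'E'
from h import *
snap('wrist','w27');snap('side','s27');st=arm.read_state();s=st['position'];print(s,st['contact_force'],st['gripper_width'])
crop('s27',120,180,270,340,4,'s27c')
E
```

```text
[535.39528228 371.57537812 175.66773181] [-0.21262413 -0.44674644  0.32102247] 85.55375399580068
```

View pics/s27c.png

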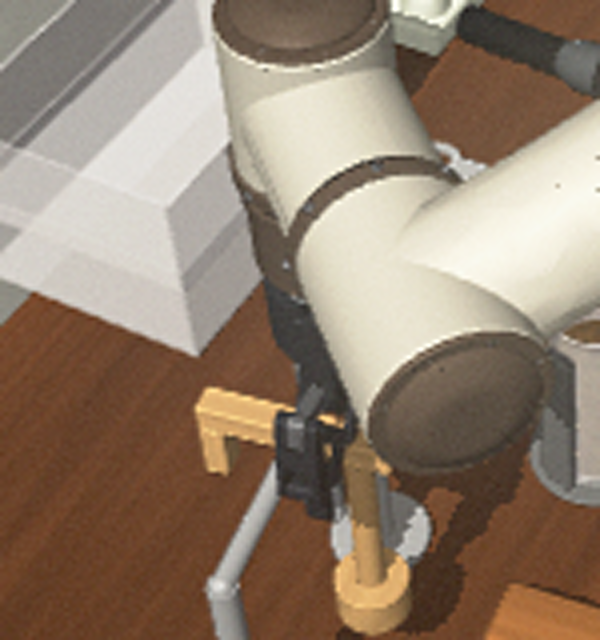

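View pics/w27.png

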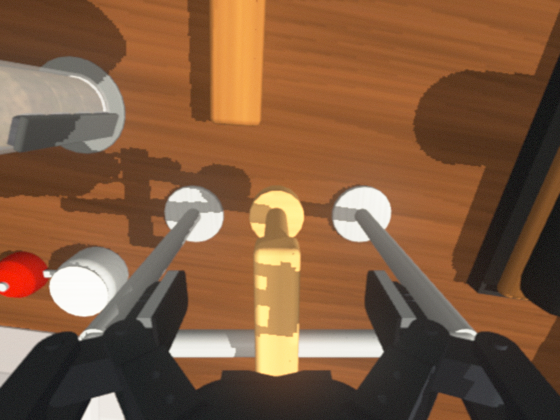

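The tamper hangs on the rail clear of the fingers. I'm retreating straight up, then away.

Call:
{"op": "apply_moves", "data": {
  "plan": [-1,0,0,0.02,0,-1,0,0,0.05,0,-1,0,0,0.085,0,-1,0,0,0.125,0,-1,0,0,0.165,0,-1,0,0,0.2,0,-1,0,0,0.2,0,-1,0,0,0.2,0]
}}

```text
clock: 45.53
position: [535.9, 372.1, 378.7]
ee_rot: [-0.082, 0.997, 0.002, 0.002]
contact_force: [0.2, -0.0, -0.6]
gripper_width: 85.6
```

Call:
{"op": "apply_moves", "data": {
  "plan": [-1,-0.01,-0.03,0,0,-1,-0.02,-0.065,0,0,-1,-0.03,-0.1,0,0,-1,-0.03,-0.14,0,0,-1,-0.03,-0.18,0,0,-1,-0.03,-0.22,0,0,-1,-0.03,-0.26,0,0,-1,-0.03,-0.3,0,0]
}}

```text
clock: 46.2
position: [504.1, 69.6, 374.1]
ee_rot: [-0.082, 0.997, -0.0, -0.001]
contact_force: [1.4, -1.2, 0.5]
gripper_width: 85.2
```

Call:
{"op": "apply_moves", "data": {
  "plan": [-1,0,-0.04,0,0,-1,0,-0.08,0,0,-1,0,-0.12,0,0,-1,0,-0.16,0,0,-1,0,-0.16,0,0,-1,0,-0.16,0,0,-1,0,-0.16,0,0,-1,0,-0.16,0,0]
}}

```text
clock: 46.87
position: [505.2, -87.5, 374.9]
ee_rot: [-0.083, 0.997, 0.0, -0.001]
contact_force: [0.0, 0.7, -0.0]
gripper_width: 85.3
```

```bash
python3 - <<'E'
from h import *
snap('top','top28');snap('side','s28');st=arm.read_state();print(st['position'],st['joint_vel'].round(3),st['clock'])
crop('s28',130,180,310,340,4,'s28c')
P,c=cloud('top28');Q=P[205:262,190:250].reshape(-1,3)
q=Q[(np.hypot(Q[:,0]-487.2,Q[:,1]-145.1)<22)&(Q[:,2]>20)&(Q[:,2]<150)];print(len(q),np.percentile(q[:,2],[5,50,95]))
E
```

```text
[505.40984531 -87.20524005 375.3742391 ] [ 0.003 -0.002  0.005  0.    -0.001  0.001] 46.9667Traceback (most recent call last):
  File "<stdin>", line 5, in <module>
    return _quantile_unchecked(
        a, q, axis, out, overwrite_input, method, keepdims, weights)
    return _ureduce(a,
                    func=_quantile_ureduce_func,
    ...<5 lines>...
                    overwrite_input=overwrite_input,
                    method=method)
    r = func(a, **kwargs)
    result = _quantile(arr,
                       quantiles=q,
    ...<2 lines>...
                       out=out,
                       weights=wgt)
    slices_having_nans = np.isnan(arr[-1, ...])
                                  ~~~^^^^^^^^^
IndexError: index -1 is out of bounds for axis 0 with size 0
```

View pics/s28c.png

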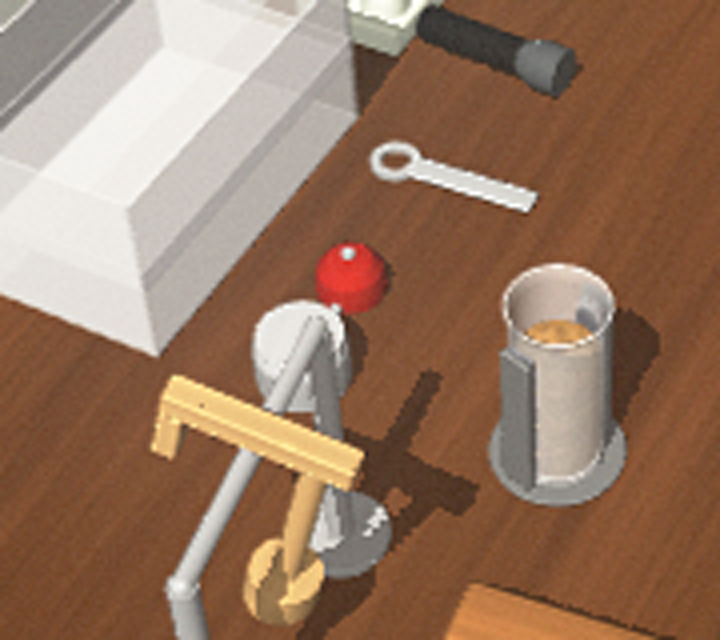

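View pics/top28.png

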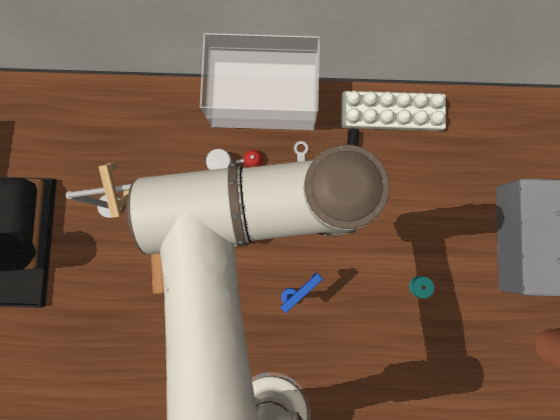

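The tamper hangs by its crook and leans with its foot in under the bar. In the side crop the bar runs from (170,390) to (355,470) and the foot is at (283,580). I'll let it settle and check that it's still.

Call:
{"op": "apply_moves", "data": {
  "plan": [-1,0,-0.04,0,0,-1,0,-0.08,0,0,-1,0,-0.12,0,0,-1,0,-0.12,0,0,-1,0,-0.12,0,0,-1,0,-0.12,0,0,-1,0,-0.12,0,0,-1,0,-0.12,0,0]
}}

```text
clock: 47.63
position: [505.7, -207.0, 376.0]
ee_rot: [-0.083, 0.997, -0.0, 0.0]
contact_force: [-0.2, 0.0, -0.4]
gripper_width: 85.8
```

```bash
python3 - <<'E'
from h import *
snap('side','s29');snap('top','top29')
crop('s29',130,180,310,340,4,'s29c')
d=cv2.absdiff(load('s29')['c'],load('s28')['c'])[180:340,130:310];print('diff',d.mean(),(d.max(2)>40).sum())
P,c=cloud('top29');P2,_=cloud('s29')
q=P[205:262,190:250].reshape(-1,3);q=q[(np.hypot(q[:,0]-487.2,q[:,1]-145.1)<22)];print('stack z',len(q),np.nanpercentile(q[:,2],[5,50,95]) if len(q) else '')
Q=P2[290:345,185:215].reshape(-1,3);Q=Q[(Q[:,2]>30)&(Q[:,2]<220)&(abs(Q[:,0]-560)<80)];print('foot low z',np.nanpercentile(Q[:,2],[1,5,50]) if len(Q) else '')
E
```

```text
diff 3.412025462962963 367
stack z 228 [107.91362803 110.90648987 114.30022632]
foot low z [ 38.884851    65.22499983 103.19483098]
```

View pics/s29c.png

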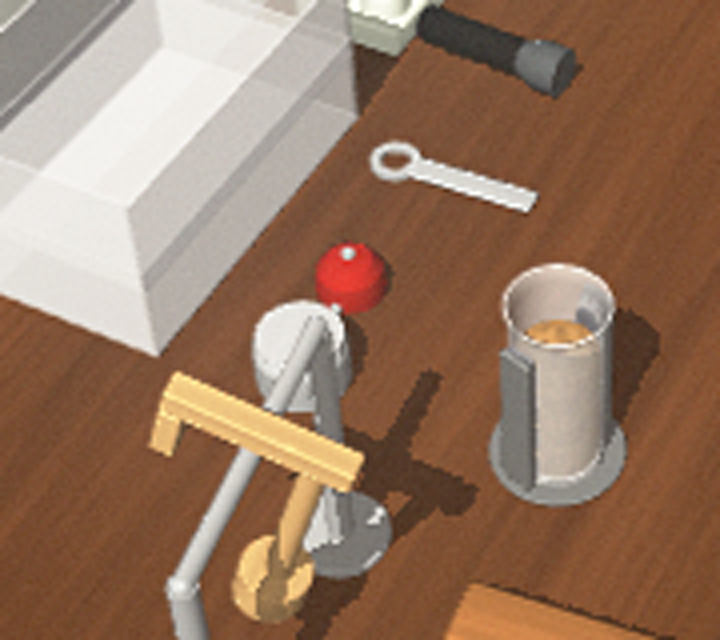

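View pics/top29.png

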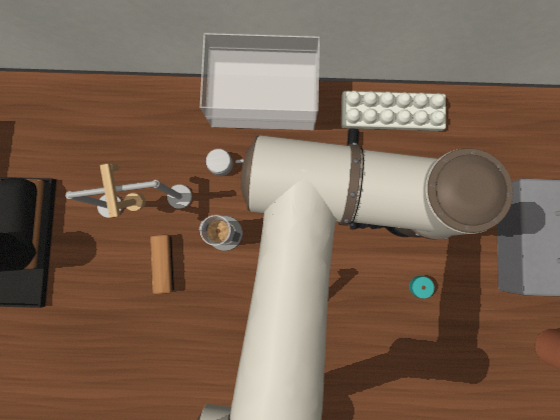

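The stack is at 111 mm. The tamper is still swinging a little, so I'm waiting a few seconds.

Call:
{"op": "apply_moves", "data": {
  "plan": [-1,0,0,0,0,-1,0,0,0,0,-1,0,0,0,0,-1,0,0,0,0,-1,0,0,0,0,-1,0,0,0,0,-1,0,0,0,0,-1,0,0,0,0]
}}

```text
clock: 48.4
position: [505.3, -208.5, 375.7]
ee_rot: [-0.082, 0.997, 0.0, -0.0]
contact_force: [-0.0, -0.0, -0.6]
gripper_width: 85.8
```

Call:
{"op": "apply_moves", "data": {
  "plan": [-1,0,0,0,0,-1,0,0,0,0,-1,0,0,0,0,-1,0,0,0,0,-1,0,0,0,0,-1,0,0,0,0,-1,0,0,0,0,-1,0,0,0,0]
}}

```text
clock: 49.07
position: [505.4, -208.4, 375.7]
ee_rot: [-0.082, 0.997, -0.0, 0.0]
contact_force: [0.3, 0.2, 0.4]
gripper_width: 85.2
```

Call:
{"op": "apply_moves", "data": {
  "plan": [-1,0,0,0,0,-1,0,0,0,0,-1,0,0,0,0,-1,0,0,0,0,-1,0,0,0,0,-1,0,0,0,0,-1,0,0,0,0,-1,0,0,0,0]
}}

```text
clock: 49.73
position: [505.4, -208.4, 375.7]
ee_rot: [-0.082, 0.997, 0.0, 0.0]
contact_force: [0.1, 0.4, -0.3]
gripper_width: 85.5
```

```bash
python3 - <<'E'
from h import *
snap('side','s30')
for i in range(5): arm.get_image('side')
snap('side','s31')
for a,b in (('s29','s30'),('s30','s31')):
    d=cv2.absdiff(load(a)['c'],load(b)['c'])[180:340,130:310];print('diff',d.mean(),(d.max(2)>40).sum())
crop('s31',130,180,310,340,4,'s31c')
E
```

```text
diff 4.5690277777777775 794
diff 6.329224537037037 1532
```

View pics/s31c.png

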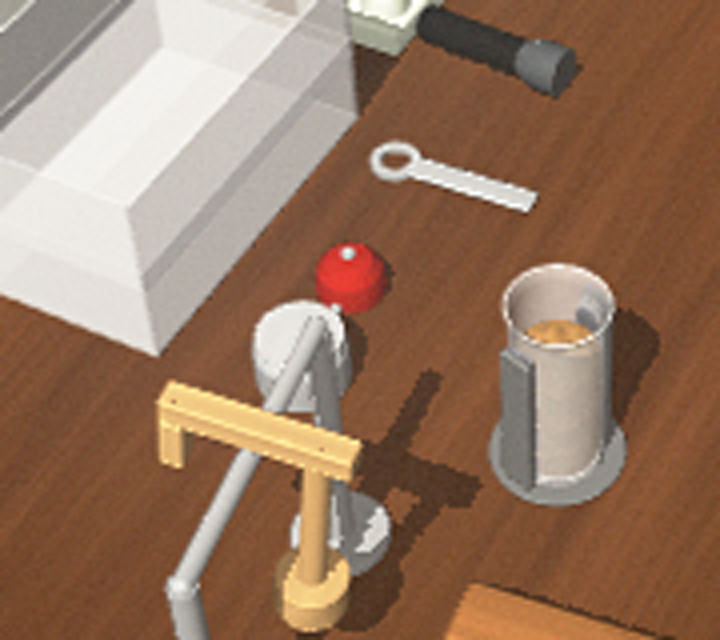

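It's still swinging like a pendulum, and there is plenty of time left, so I'll wait longer.

```bash
python3 - <<'E'
from h import *
p=None
for k in range(20):
    m=0
    ref=arm.get_image('side')['color']
    for i in range(14):
        c=arm.get_image('side')['color'];m=max(m,int((cv2.absdiff(c,ref)[180:340,130:310].max(2)>50).sum()))
    print(arm.read_state()['clock'].__round__(1),m)
    if m<30: break
snap('side','s32');crop('s32',130,180,310,340,4,'s32c')
E
```

```text
50.8 1175
51.6 1111
52.3 1021
53.1 924
53.8 801
54.6 679
55.3 550
56.1 390
56.8 221
57.6 74
58.3 0
```

View pics/s32c.png

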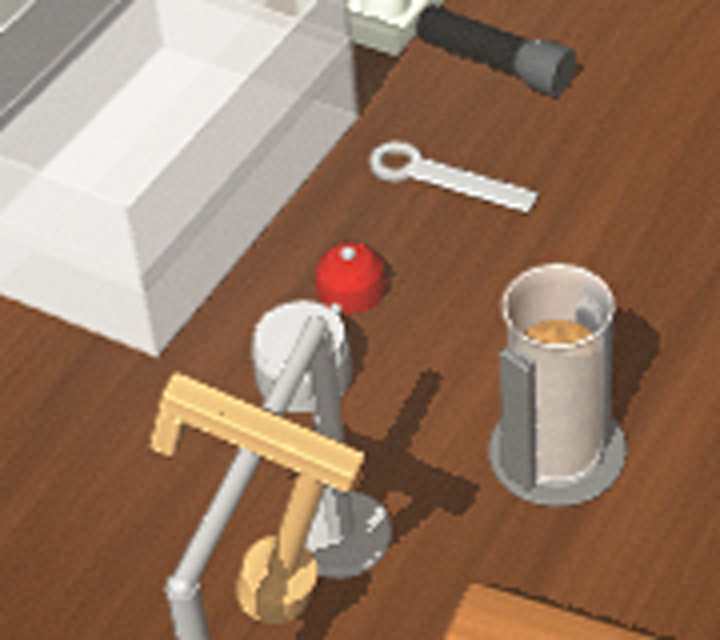

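The tamper now hangs still and the stack sits at the right height. Handing the job in.

```bash
python3 -c "
from bench import arm
print(arm.job_done())"
```

```text
the job is handed in; nothing more can be done
None
```

The job is done and handed in at about 58 s. All three plugs on the bench are in the tube, each rammed down with the wooden tamper. The tamper now hangs by its crook on the drying rail, clear of the bench.

- **Plugs:** I saw only three pale plugs in the camera views, so I loaded three. One was knocked against its neighbour partway through, so I measured both again before picking them up.
- **Seating:** The presses left the plug tops at about 41, 76 and 111 mm, as they should be without gaps. The last press on the full stack read about 34 N. Afterwards the stack top measured 111 mm in both the wrist and top views.
- **Tamper:** It swung for about 13 s after release. I waited until a side view showed no more movement before handing in.
- **Other things:** I touched none of the items to be left alone. They look unmoved in the last pictures; I re-measured only the turquoise plug, and that was before the last plug and the rail.
- **What disagreed:** The real fingertips were about 42 mm short of the reported tool point, so the first grasp closed on air above the plug without moving it. The wrist camera also read about 2 mm off from the top camera in x and y. I corrected for both.

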